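# Pour the beads into the bead box and slide its hatch shut

### The job

Pick up the white cup and pour all six wooden beads from it through the open hatch into the long wooden bead box. Stand the empty cup upright on the table again, and push the box's sliding panel along its rails until it is fully shut against the frame. Leave the other things on the table where they are.

Things in the scene. Friction and masses are not known exactly. Their poses are not given: they have to be found in the camera images.
- bead_box: Long light-wood box, 210 x 110 x 66 mm, fixed. Origin: centre of its underside; x along its length, z up. Hatch open in the top of its +x half; a fixed deck (top at 52 mm) covers the -x half. Walls 6 to 7 mm, floor 6 mm; inside one space 198 x 96 mm. The long walls rise to 66 mm as rails; so does the +x end wall, the frame the panel closes against; the -x end wall is 52 mm high.
- hatch (a point): Centre of the hatch opening of the bead box, at the height of the deck's top (52 mm above the table). The opening runs 92 mm along the box's x and 88 mm between the rails along y; the part nearest the deck may be covered by the panel.
- panel (a joint): Sliding wooden panel of the bead box, in m: 0 = fully shut against the frame at the +x end, 0.095 = fully open (over the deck). It starts at 0.080 to 0.095 and closes towards the box's +x. It stays where it is left; needs about 2 to 3 N to slide, no latch. Panel 96 mm along x, 6 mm thick, its top at 59.5 mm above the table.
- pull (a point): Centre of the dark wooden pull bar standing on the middle of the panel, moving with it; 12 mm thick along the box's x, 44 mm long along its y, from 59.5 to 78.5 mm above the table (this point at 69 mm). Axes as the box's. Flat panel lies 42 mm ahead of and behind the bar.
- cup: White glazed (smooth) stoneware cup without handle, slightly tapered: outside diameter 50 mm at the foot, 64 mm at the rim, 72 mm high, wall 3.5 mm, base 5 mm; about 0.15 kg, loose. Stands upright on the table, holding the six beads. Origin: centre of its underside, z along its axis to the mouth.
- cup_rim (a point): Centre of the cup's mouth, 72 mm along the axis from the cup's origin.
- bead_1: Round wooden bead, diameter 17 mm, 10 g, rolls easily (the last leave the cup only when it is tipped past level); one of six alike that start in the cup in two layers. Origin: its centre.
- bead_2: Round wooden bead, diameter 17 mm, 10 g, rolls easily (the last leave the cup only when it is tipped past level); one of six alike that start in the cup in two layers. Origin: its centre.
- bead_3: Round wooden bead, diameter 17 mm, 10 g, rolls easily (the last leave the cup only when it is tipped past level); one of six alike that start in the cup in two layers. Origin: its centre.
- bead_4: Round wooden bead, diameter 17 mm, 10 g, rolls easily (the last leave the cup only when it is tipped past level); one of six alike that start in the cup in two layers. Origin: its centre.
- bead_5: Round wooden bead, diameter 17 mm, 10 g, rolls easily (the last leave the cup only when it is tipped past level); one of six alike that start in the cup in two layers. Origin: its centre.
- bead_6: Round wooden bead, diameter 17 mm, 10 g, rolls easily (the last leave the cup only when it is tipped past level); one of six alike that start in the cup in two layers. Origin: its centre.
- tin: Small round grey screw-lid tin, 39 mm across, 16 mm high; bystander near the cup. Origin: centre of its underside.
- square_stamp: Wooden block stamp, 34 x 34 x 24 mm; bystander near the cup. Origin: centre of its underside.
- ink_pad: Flat black ink pad, 54 x 72 x 12 mm; bystander behind the work. Origin: centre of its underside.
- glue_stick: Standing glue stick, 27 mm across, 87 mm high; bystander behind the work. Origin: centre of its underside.
- loose_egg: Standing wooden egg, 43 mm across, 57 mm high; bystander behind the work. Origin: centre of its underside.
Not all that is in view belongs to the job. What is shaped like the cup but blue or yellow is not meant.

How it is judged:
On the way, in this order (a step that is already met when the one before it is completed fails the run):
1. the cup, lifted, is tipped over the box's hatch (angle between cup's own z axis and vertical above 0.8 rad and height (world z) of cup above 0.05 m and horizontal distance between cup_rim and hatch below 0.1 m), for 0.1 s.
2. all six beads lie in the box (x of bead_1 in the frame of bead_box between -0.1 and 0.1 m and y of bead_1 in the frame of bead_box between -0.05 and 0.05 m and z of bead_1 in the frame of bead_box between 0.005 and 0.05 m and x of bead_2 in the frame of bead_box between -0.1 and 0.1 m and y of bead_2 in the frame of bead_box between -0.05 and 0.05 m and z of bead_2 in the frame of bead_box between 0.005 and 0.05 m and x of bead_3 in the frame of bead_box between -0.1 and 0.1 m and y of bead_3 in the frame of bead_box between -0.05 and 0.05 m and z of bead_3 in the frame of bead_box between 0.005 and 0.05 m and x of bead_4 in the frame of bead_box between -0.1 and 0.1 m and y of bead_4 in the frame of bead_box between -0.05 and 0.05 m and z of bead_4 in the frame of bead_box between 0.005 and 0.05 m and x of bead_5 in the frame of bead_box between -0.1 and 0.1 m and y of bead_5 in the frame of bead_box between -0.05 and 0.05 m and z of bead_5 in the frame of bead_box between 0.005 and 0.05 m and x of bead_6 in the frame of bead_box between -0.1 and 0.1 m and y of bead_6 in the frame of bead_box between -0.05 and 0.05 m and z of bead_6 in the frame of bead_box between 0.005 and 0.05 m), for 0.2 s.
3. the panel is fully shut over the beads (all of step 2 and value of joint panel below 0.003 m), for 0.2 s.
At the end, for the whole second after the job is handed in: All six beads are inside the bead box, the panel is within 3 mm of fully shut, and the cup stands upright (within 0.15 rad) and at rest on the table, its foot no higher than 20 mm (all of step 3 and angle between cup's own z axis and vertical below 0.15 rad and height (world z) of cup between -0.01 and 0.02 m and linear speed of cup below 0.03 m/s); the robot touches nothing.
It fails at once if a bystander (tin, square stamp, ink pad, glue stick or loose egg) is shifted by more than 30 mm (distance of any of tin, square_stamp, ink_pad, glue_stick, loose_egg from where it was at the start of the episode above 0.03 m).
It also fails if it takes over 67 s, if anything falls off the work surface, if the arm or the gripper's body presses on something with over 40 N, if the wrist force passes 120 N, or if a joint passes its speed limit or range.

### The arm

A 7-joint arm with a two-finger parallel gripper is mounted at the origin on a cart in front of the work surface, level with it; the furniture and walls round the work are solid. World frame = base frame: x ahead of the robot, y to its left, z up, the work surface at z = 0. Lengths are in m, angles in rad, forces in N, time in s.
With the tool pointing down it reaches from about 0.425 to 0.925 m from the base axis. Payload 6.8 kg.
Tool frame: the origin (TCP) lies midway between the tips of the shut fingers; the grasp point (between the pads) lies 19 mm behind it (bot.pinch_z is the distance from the TCP to the grasp point, in m); x points along the fingers, y is the direction in which the jaws open and shut, and the axes are right-handed (so a half turn about x gives the same grasp; the last joint's range is limited). The gripper opens to 85 mm and grips with 20 to 120 N. Pads are 22 mm wide; open, the fingers measure 114 mm over their backs; the gripper's body (76 mm by 85 mm) begins 54 mm behind the grasp point. The pads swing forward as they close: fully open they stand 13 mm farther back than shut.
Start: joints at [1.122, 0.477, 0.022, 1.555, -0.011, 1.109, -0.083], TCP at [0.226, -0.636, 0.231] pointing down, gripper open.
Joint ranges: [-2.96, 2.96], [-0.34, 2.1], [-1.41, 1.46], [0.24, 2.44], [-1.37, 4.51], [0.17, 1.92], [-2.96, 2.96]. Speed limits (rad/s): [2.39, 2.39, 3.14, 3.14, 3.14, 3.14, 3.14].

### API

Orientations are given as a unit quaternion [w, x, y, z].
In Python, from station import bot gives the robot as it stands. The module is installed in compiled form; this text tells all that it offers.
- The arm moves only by the tool step_arm, never from a script. Its argument "plan" is a list of rows, each a list of 6 numbers: the shift along the tool's x, y, z in units of 40 mm (1.0 is 40 mm), then the turn, a rotation vector about the tool's x, y, z in units of 360 degrees (1.0 is 360 degrees). In form: [[dx, dy, dz, ax, ay, az], ...]. A call has 1 to 8 rows; each row shifts and turns the commanded pose from where the row before left it, along the tool's axes as they then stand; what a row does not reach is not made up. A row lasts 1/8 s, in which the tool goes at most 62.5 mm and 10.7 degrees, less where a joint would pass 70% of its speed; a pose out of reach is approached as far as the arm can. A call with a number of a shift or a turn outside -1 to 1 is refused whole. A call with a gripper value outside its range is refused whole. "fingers" is the closure, from -1 (fully open) to 1 (shut), set as the call begins (left out, the last holds). The fingers move at their own pace and stop on an object; "force" is the grip in N (left out, the last holds). Time passes only in rows, so rows that do not move let the fingers close. It gives the time, the measured TCP pose, the force and the opening at its end, in the units of the state.
- bot.get_obs(): the state, without advancing time (a new reading comes with each control period).
- bot.read_camera(name): name is "scene" or "top"; returns (picture, depth): 384x512x3 uint8, red, green, blue; 384x512 float32, m along the optical axis (not along the pixel's ray), 0 where there is no reading.
- bot.camera_model(name): a dict with "mtx" (3x3 intrinsics, pixels), "k1" (the pictures are not rectified: a ray, as slopes to the right and down, at radius r is drawn at 1 + k1 r^2 times it, then the intrinsics apply), "origin" and "rotation" of the camera in the world. Camera axes: x right, y up, looking along -z (the intrinsics and any distortion apply to the point x, -y, -z); pixel columns grow to the right and rows downward; lengths in m; the calibration is good to about 2 mm. A picture is of the moment at which its call begins. camera_model takes no time and is no camera call.
- bot.hand_in(): hands the job in, once; it reports no verdict.
The state is a dict: "t": time; "q": joint angles; "joint_vel": joint speeds; "joint_torque": joint torques, N m; "eef_pos": TCP position; "tool_rot": TCP orientation; "contact_force": force on the tool from outside, world axes, zero at the start; "torque": the same for the moment, N m; "gripper_width": opening from 0.0 (shut) to 1.0 (fully open).
Only numpy, scipy, OpenCV 4.12 (cv2) and the standard library are available. Lean on these libraries where they do the work, as an engineer would, in place of code of your own. Each camera call takes 0.05 s, during which the arm holds its last target.

## Working session

There is one attempt and no reset: what is moved stays moved. The work goes in short steps, Python scripts to look and compute and a tool call to move; the robot and the scene stay as the last step left them, time stands still between calls to the robot, and variables do not carry over. Pictures are saved under pics/ and viewed, and the job is handed in when it is done.

Besides the shell and the picture viewer there is one more tool, called after "Request:" as a command line: name --pt "numbers of a row" for each row, then --argument value for the rest. step_arm: Moves the arm, as the interface text tells. Shifts and turns lie within -1 to 1; 1 stands for 40 mm of shift or 360 degrees of turn. Its arguments: {"type":"object","properties":{"plan":{"type":"array"},"fingers":{"type":"number"},"force":{"type":"number"}},"required":["plan"]}

```bash
mkdir -p pics; python3 - <<'E'
from station import bot
import cv2,numpy as np
o=bot.get_obs(); print(o); print(bot.pinch_z)
for n in("scene","top"):
    p,d=bot.read_camera(n); cv2.imwrite(f"pics/{n}0.png",p[...,::-1]); np.savez(f"{n}0.npz",p=p,d=d); print(n,bot.camera_model(n))
E
```

```text
{'t': 0.0, 'q': array([ 1.12188628,  0.47782426,  0.02234967,  1.55645689, -0.01151093,
        1.10927744, -0.08312916]), 'joint_vel': array([ 0.00077667, -0.00112131, -0.00060782, -0.00133025, -0.00096047,
        0.00150305,  0.00026923]), 'joint_torque': array([-7.55048713e-04, -5.96441710e+01,  1.60736818e+00, -2.81190115e+01,
        1.24478806e-02,  9.47217224e-03,  1.21485149e-05]), 'eef_pos': array([ 0.22540524, -0.63562689,  0.23030741]), 'tool_rot': array([-0.11927405, -0.69671016, -0.12053548,  0.69702213]), 'contact_force': array([-0.53945467,  0.23463039, -0.26403858]), 'torque': array([-0.01213274, -0.00190606, -0.0196499 ]), 'gripper_width': 1.0001291776657757}
0.0187
scene {'mtx': array([[389.81926478,   0.        , 260.3633596 ],
       [  0.        , 389.81926478, 188.04870006],
       [  0.        ,   0.        ,   1.        ]]), 'k1': -0.09383872955867986, 'origin': array([-0.01172138,  0.50459795,  0.628792  ]), 'rotation': array([-0.41474478, -0.19362469,  0.39257571,  0.79773464])}
top {'mtx': array([[413.10149777,   0.        , 253.47354499],
       [  0.        , 413.10149777, 195.25694829],
       [  0.        ,   0.        ,   1.        ]]), 'k1': -0.1519431876683868, 'origin': array([0.47589057, 0.07717703, 0.94298468]), 'rotation': array([-0.7027877 , -0.03723502,  0.01248537,  0.7103148 ])}
```

View pics/scene0.png

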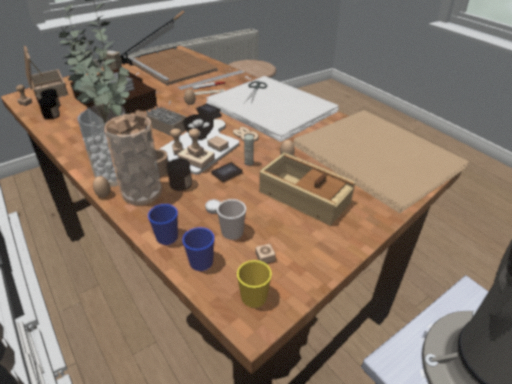

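View pics/top0.png

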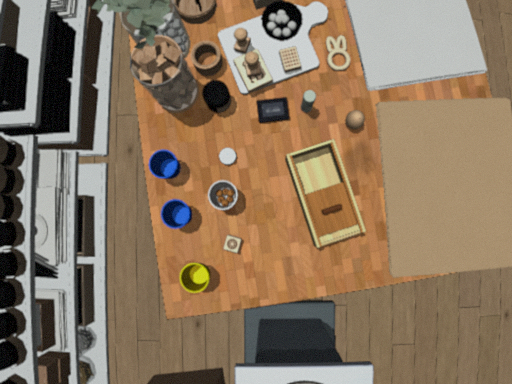

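The only white cup is at top px (223,195) and scene px (231,219), and it shows beads inside. The look-alikes are blue at (165,165) and (176,214) and yellow at (195,278). The box is centred near (325,195). Its open light interior faces the top of the picture, and the panel and pull (332,209) cover the lower half.

```bash
cat > h.py <<'E'
import numpy as np,cv2
from scipy.spatial.transform import Rotation as R
def rot(q): return R.from_quat([q[1],q[2],q[3],q[0]])
def ray(m,uv):
    uv=np.atleast_2d(np.float64(uv))
    k=np.array([m['k1'],0,0,0,0.])
    s=cv2.undistortPoints(uv[:,None],m['mtx'],k)[:,0]
    d=np.c_[s[:,0],-s[:,1],-np.ones(len(s))]
    return m['origin'],rot(m['rotation']).apply(d)
def plane(m,uv,z):
    o,d=ray(m,uv); return o+d*((z-o[2])/d[:,2])[:,None]
def pts(m,uv,dep):
    o,d=ray(m,uv); return o+d*np.asarray(dep)[:,None]
def proj(m,P):
    c=rot(m['rotation']).inv().apply(np.atleast_2d(P)-m['origin'])
    x=np.c_[c[:,0],-c[:,1],-c[:,2]]
    return cv2.projectPoints(x,np.zeros(3),np.zeros(3),m['mtx'],np.array([m['k1'],0,0,0,0.]))[0][:,0]
E
python3 - <<'E'
from h import *
from station import bot
for n in("scene","top"):
    z=np.load(n+"0.npz");p=z['p'];d=z['d'];m=bot.camera_model(n)
    v,u=np.mgrid[:384,:512]
    P=pts(m,np.c_[u.ravel(),v.ravel()],d.ravel()).reshape(384,512,3)
    np.save(n+"P.npy",P)
    hsv=cv2.cvtColor(p,cv2.COLOR_RGB2HSV)
    if n=="top":
        for nm,uv in dict(cup=(223,195),rim=(223,181),tin=(228,157),stamp=(232,244),glue=(309,101),egg=(355,119),pad=(273,110),pull=(332,209),blue1=(165,165),blue2=(176,214),yel=(195,278),table=(270,250)).items():
            print(nm,P[uv[1],uv[0]].round(3))
        # box corners
        s=[slice(130,255),slice(275,375)]
        M=((P[...,2]>0.045)&(P[...,2]<.1))
        M2=np.zeros((384,512),np.uint8);M2[130:255,275:375]=M[130:255,275:375]
        q=P[M2>0]; r=cv2.minAreaRect(q[:,:2].astype(np.float32)*1000); print('boxrect mm',r,cv2.boxPoints(r))
        M3=np.zeros((384,512),np.uint8);M3[175:220,200:250]=((P[...,2]>0.055)&(P[...,2]<.09))[175:220,200:250]
        q=P[M3>0];print('cup rim',cv2.minEnclosingCircle(q[:,:2].astype(np.float32)*1000),q[:,2].max())
        c=cv2.resize(p[130:255,140:380],None,fx=3.3,fy=3.3,interpolation=cv2.INTER_CUBIC)
        cv2.imwrite("pics/crop_top.png",c[...,::-1])
    else:
        c=cv2.resize(p[140:320,140:370],None,fx=3.3,fy=3.3,interpolation=cv2.INTER_CUBIC)
        cv2.imwrite("pics/crop_scene.png",c[...,::-1])
        M2=np.zeros((384,512),np.uint8);M2[190:250,205:255]=((P[...,2]>0.055)&(P[...,2]<.09))[190:250,205:255]
        q=P[M2>0];print('cup rim scene',cv2.minEnclosingCircle(q[:,:2].astype(np.float32)*1000))
E
```

```text
cup rim scene ((512.9738159179688, 216.42062377929688), 78.42143249511719)
cup [0.544 0.179 0.006]
rim [0.569 0.172 0.073]
tin [0.629 0.166 0.018]
stamp [0.433 0.158 0.024]
glue [ 0.735 -0.013  0.088]
egg [ 0.704 -0.117  0.055]
pad [0.738 0.063 0.012]
pull [ 0.506 -0.057  0.078]
blue1 [0.615 0.315 0.006]
blue2 [0.501 0.288 0.005]
yel [0.355 0.245 0.005]
table [0.417 0.074 0.001]
boxrect mm ((542.2989501953125, -45.89692687988281), (209.92391967773438, 110.88455963134766), 17.885007858276367) [[ 425.38257   -25.368519]
 [ 459.43604  -130.89456 ]
 [ 659.21533   -66.42534 ]
 [ 625.16187    39.100708]]
cup rim ((539.2921142578125, 173.89605712890625), 31.843521118164062) 0.0766196495538265
```

```bash
ls pics
```

```text
crop_scene.png
crop_top.png
scene0.png
top0.png
```

View pics/crop_top.png

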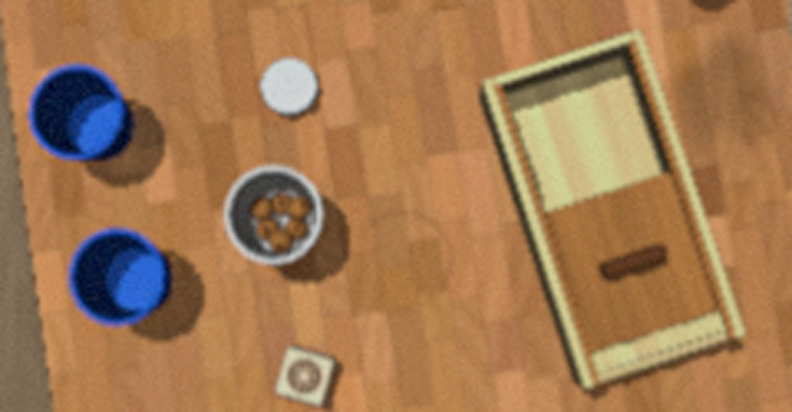

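```bash
python3 - <<'E'
from h import *
from station import bot
P=np.load("topP.npy");p=np.load("top0.npz")['p']
c=np.array([542.3,-45.9])/1000;a=np.deg2rad(17.885);ex=np.array([np.cos(a),np.sin(a)]);ey=np.array([-ex[1],ex[0]])
L=P[130:255,275:375].reshape(-1,3)
xy=(L[:,:2]-c)@np.c_[ex,ey]
k=np.abs(xy[:,1])<.02
for b in np.arange(-.11,.11,.006):
    s=k&(xy[:,0]>=b)&(xy[:,0]<b+.006); print(round(b,3),np.median(L[s,2]).round(4),L[s,2].max().round(4) if s.any() else None)
k=L[:,2]>.072
print('pull',xy[k].min(0),xy[k].max(0),xy[k].mean(0),L[k].mean(0))
print('ex',ex,'hatch',c+ex*0.053)
# scene rim
S=np.load("sceneP.npy")[190:245,205:255].reshape(-1,3);S=S[(S[:,2]>.06)&(S[:,2]<.085)&(np.hypot(S[:,0]-.539,S[:,1]-.174)<.06)]
print('scene cup rim',cv2.minEnclosingCircle(S[:,:2].astype(np.float32)*1000))
T=bot.get_obs();print(rot(T['tool_rot']).as_matrix().round(3))
# obstacles around cup higher than 5mm
Q=P.reshape(-1,3);
for nm,(x,y,r) in dict(tin=(.629,.166,.035),stamp=(.433,.158,.035),blue1=(.615,.315,.05),blue2=(.501,.288,.05)).items():
    s=(Q[:,2]>.008)&(np.hypot(Q[:,0]-x,Q[:,1]-y)<r); print(nm,cv2.minEnclosingCircle(Q[s][:,:2].astype(np.float32)*1000),Q[s][:,2].max())
E
```

```text
-0.11 0.0018 0.0529
-0.104 0.0526 0.0555
-0.098 0.0523 0.0566
-0.092 0.0524 0.0555
-0.086 0.0591 0.0633
-0.08 0.0593 0.0634
-0.074 0.0602 0.0628
-0.068 0.0595 0.0629
-0.062 0.0599 0.0631
-0.056 0.06 0.0627
-0.05 0.0598 0.0637
-0.044 0.0785 0.0824
-0.038 0.0785 0.0824
-0.032 0.06 0.0767
-0.026 0.0598 0.0634
-0.02 0.06 0.0638
-0.014 0.06 0.064
-0.008 0.0595 0.0634
-0.002 0.0594 0.0625
0.004 0.0593 0.0651
0.01 0.0074 0.0601
0.016 0.0066 0.0094
0.022 0.0059 0.0102
0.028 0.0062 0.0107
0.034 0.0066 0.0094
0.04 0.0066 0.0103
0.046 0.0062 0.0104
0.052 0.0064 0.0086
0.058 0.0066 0.0101
0.064 0.0071 0.0104
0.07 0.0066 0.0098
0.076 0.0067 0.0105
0.082 0.0059 0.0102
0.088 0.0059 0.009
0.094 0.0258 0.0687
0.1 0.0659 0.0689
0.106 nan None
pull [-0.0437186  -0.02042744] [-0.02540231  0.13752415] [-0.03449265  0.03732167] [ 0.49801245 -0.02097486  0.30687444]
ex [0.95167484 0.30710748] hatch [ 0.59273877 -0.0296233 ]
scene cup rim ((538.4545288085938, 178.1000518798828), 32.429195404052734)
[[-0.001  0.334 -0.942]
 [ 0.002 -0.942 -0.334]
 [-1.    -0.002  0.   ]]
tin ((632.5372314453125, 168.79136657714844), 19.74248504638672) 0.021532524064218572
stamp ((432.5373229980469, 158.31011962890625), 23.087841033935547) 0.02770926147669861
blue1 ((608.9454345703125, 303.8016052246094), 32.357486724853516) 0.07522037317158559
blue2 ((500.30303955078125, 276.348876953125), 31.684358596801758) 0.0761138921065031
  return _methods._mean(a, axis=axis, dtype=dtype,
  ret = ret.dtype.type(ret / rcount)
```

The cup rim is at about (0.539, 0.175) and the box centre at (0.542, -0.046), yaw 17.9°. The hatch is near (0.594, -0.030) and the panel is about 88 mm open. Rim height, box size (210x111) and rim radius (32) all agree with the given sizes. I'll start moving to a raised staging pose and log the joints so I understand the wrist.

Request:
step_arm --pt "-0.1 -0.75 -0.6 0 0 0" --pt "-0.1 -0.75 -0.6 0 0 0" --pt "-0.1 -0.75 -0.6 0 0 0" --pt "-0.1 -0.75 -0.6 0 0 0" --pt "-0.1 -0.75 -0.6 0 0 0" --pt "-0.1 -0.75 -0.6 0 0 0" --pt "-0.1 -0.75 -0.6 0 0 0" --pt "-0.1 -0.75 -0.6 0 0 0" --fingers -1 --force 50

```text
t: 1.1
eef_pos: [0.3265, -0.3444, 0.2632]
tool_rot: [-0.12, -0.697, -0.12, 0.697]
contact_force: [0.2, 0.1, 0.3]
gripper_width: 1.002
```

```bash
cat > log.py <<'E'
from h import *
from station import bot
import json
o=bot.get_obs()
with open('log.jsonl','a') as f: f.write(json.dumps({k:(np.asarray(v).tolist()) for k,v in o.items()})+"\n")
print('t',round(o['t'],2),'q',o['q'].round(3),'p',o['eef_pos'].round(4),'F',o['contact_force'].round(1),'w',round(o['gripper_width'],3)); print(rot(o['tool_rot']).as_matrix().round(3))
E
python3 log.py
```

```text
t 1.1 q [ 0.795  0.118 -0.124  1.972  0.017  1.052 -0.567] p [ 0.3265 -0.3444  0.2632] F [0.2 0.1 0.3] w 1.002
[[-0.     0.334 -0.942]
 [ 0.    -0.942 -0.334]
 [-1.    -0.     0.   ]]
```

```bash
cat > mv.py <<'E'
from h import *
from station import bot
def pose(az,pitch,roll=0):
    """tool x along azimuth az, pitched down by pitch (deg); jaws horizontal at roll 0; roll about tool x"""
    a,p=np.deg2rad([az,pitch])
    x=np.array([np.cos(a)*np.cos(p),np.sin(a)*np.cos(p),-np.sin(p)])
    y=np.array([np.sin(a),-np.cos(a),0]); z=np.cross(x,y)
    return R.from_matrix(np.c_[x,y,z])*R.from_euler('x',roll,degrees=True)
def rows(p1,R1,N,start=None):
    if start is None:
        o=bot.get_obs(); p0,R0=o['eef_pos'],rot(o['tool_rot'])
    else: p0,R0=start
    w=(R0.inv()*R1).as_rotvec(); Rs=R.from_rotvec(w/N)
    A=np.zeros((3,3)); C=R.identity()
    for k in range(N): A+=C.as_matrix(); C=C*Rs
    d=np.linalg.solve(A,R0.inv().apply(np.asarray(p1)-p0))
    r=np.r_[d/.04,w/N/(2*np.pi)].round(4)
    print(N,'x',r.tolist(),'deg/row',round(np.rad2deg(np.linalg.norm(w))/N,2),'mm/row',round(np.linalg.norm(d)*1000,1),'total deg',round(np.rad2deg(np.linalg.norm(w)),1))
    return r
E
python3 - <<'E'
from mv import *
rows([.40,-.12,.27],pose(60,60),16)
E
```

```text
16 x [0.0732, -0.2077, -0.3096, -0.0069, 0.005, -0.0018] deg/row 3.13 mm/row 15.2 total deg 50.0
```

Request:
step_arm --pt "0.07 -0.21 -0.31 -0.007 0.005 -0.002" --pt "0.07 -0.21 -0.31 -0.007 0.005 -0.002" --pt "0.07 -0.21 -0.31 -0.007 0.005 -0.002" --pt "0.07 -0.21 -0.31 -0.007 0.005 -0.002" --pt "0.07 -0.21 -0.31 -0.007 0.005 -0.002" --pt "0.07 -0.21 -0.31 -0.007 0.005 -0.002" --pt "0.07 -0.21 -0.31 -0.007 0.005 -0.002" --pt "0.07 -0.21 -0.31 -0.007 0.005 -0.002"

```text
t: 2.1
eef_pos: [0.3824, -0.2384, 0.2542]
tool_rot: [0.189, 0.74, 0.289, -0.578]
contact_force: [-0.1, 0.4, 0.9]
gripper_width: 0.997
```

```bash
python3 log.py
```

```text
t 2.1 q [ 0.817  0.101 -0.218  2.044 -0.296  1.    -0.113] p [ 0.3824 -0.2384  0.2542] F [-0.1  0.4  0.9] w 0.997
[[ 0.166  0.646 -0.745]
 [ 0.209 -0.761 -0.613]
 [-0.964 -0.054 -0.261]]
```

Request:
step_arm --pt "0.07 -0.21 -0.31 -0.007 0.005 -0.002" --pt "0.07 -0.21 -0.31 -0.007 0.005 -0.002" --pt "0.07 -0.21 -0.31 -0.007 0.005 -0.002" --pt "0.07 -0.21 -0.31 -0.007 0.005 -0.002" --pt "0.07 -0.21 -0.31 -0.007 0.005 -0.002" --pt "0.07 -0.21 -0.31 -0.007 0.005 -0.002" --pt "0.07 -0.21 -0.31 -0.007 0.005 -0.002" --pt "0.07 -0.21 -0.31 -0.007 0.005 -0.002"

```text
t: 3.1
eef_pos: [0.3969, -0.1198, 0.2733]
tool_rot: [0.249, 0.746, 0.443, -0.43]
contact_force: [0.6, -0.3, -0.2]
gripper_width: 0.997
```

```bash
python3 log.py; python3 - <<'E'
from mv import *
rows([.44,-.08,.25],pose(60,35),8)
rows([.44,-.08,.25],pose(60,25),8)
E
```

```text
t 3.1 q [ 0.831  0.064 -0.296  2.123 -0.593  1.069  0.349] p [ 0.3969 -0.1198  0.2733] F [ 0.6 -0.3 -0.2] w 0.997
[[ 0.237  0.875 -0.422]
 [ 0.447 -0.484 -0.752]
 [-0.862 -0.01  -0.506]]
8 x [0.1707, 0.0567, -0.0844, 0.0001, 0.0085, 0.0004] deg/row 3.08 mm/row 7.9 total deg 24.6
8 x [0.178, 0.0567, -0.0716, 0.0001, 0.012, 0.0004] deg/row 4.33 mm/row 8.0 total deg 34.6
```

```bash
cat > kin.py <<'E'
from h import *
from scipy.optimize import least_squares
import json,itertools
def fk(q,prm,s):
    c,h,L1,L2,L3,e1,e2,x0,y0,g=prm
    ry=lambda a:R.from_euler('y',a); rz=lambda a:R.from_euler('z',a)
    A=rz(c+s[0]*q[0])*ry(q[1]); p=np.array([x0,y0,h])
    A=A*rz(s[1]*q[2]); p=p+A.apply([e1,0,L1])
    A=A*ry(q[3])*rz(s[2]*q[4]); p=p+A.apply([e2,0,L2])
    A=A*ry(q[5])*rz(s[3]*q[6]+g); p=p+A.apply([0,0,L3])
    # tool x = local z
    return p,A
def load():
    D=[json.loads(l) for l in open('log.jsonl')]
    D.insert(0,dict(q=[1.12188628,0.47782426,0.02234967,1.55645689,-0.01151093,1.10927744,-0.08312916],eef_pos=[0.22540524,-0.63562689,0.23030741],tool_rot=[-0.11927405,-0.69671016,-0.12053548,0.69702213]))
    return D
TX=R.from_matrix(np.array([[0,0,1],[0,1,0],[-1,0,0.]]).T) # maps: tool x-> local z
def res(prm,s,D):
    out=[]
    for d in D:
        p,A=fk(d['q'],prm,s); out+=list((p-d['eef_pos'])*5)
        out+=list((rot(d['tool_rot']).inv()*A*TX).as_rotvec())
    return np.array(out)
def fit():
    D=load();best=None
    for s in itertools.product([1,-1],repeat=4):
      for g in (0,1.57,3.14,-1.57):
        r=least_squares(res,[0,.35,.4,.4,.25,0,0,0,0,g],args=(s,D),max_nfev=60)
        if best is None or r.cost<best[0]: best=(r.cost,s,r.x)
    return best
if __name__=="__main__":
    b=fit();print(b[0],b[1],b[2].round(4)); np.save('prm.npy',np.r_[b[1],b[2]])
    print(np.abs(res(b[2],b[1],load())).reshape(-1,6).max(1))
E
python3 kin.py
```

```text
3.3715596050629074e-06 (-1, -1, -1, -1) [ 0.0016  0.352   0.4744  0.4649  0.339   0.0171 -0.0132 -0.0497 -0.0419
  1.5723]
[0.00043173 0.00164776 0.00070888 0.00105758]
```

```bash
cat > ik.py <<'E'
from kin import *
from mv import pose
B=np.load('prm.npy');S=B[:4];PRM=B[4:]
lo=np.array([-2.96,-.34,-1.41,.24,-1.37,.17,-2.96])+.06;hi=np.array([2.96,2.1,1.46,2.44,4.51,1.92,2.96])-.06
def ik(p,Rt,q0,reg=.01):
    f=lambda q:(lambda P,A:np.r_[(P-p)*5,(Rt.inv()*A*TX).as_rotvec(),reg*(q-q0)])(*fk(q,PRM,S))
    r=least_squares(f,np.clip(q0,lo+1e-3,hi-1e-3),bounds=(lo,hi),max_nfev=40)
    e=f(r.x)[:6]; return r.x,np.abs(e).max()
E
python3 - <<'E'
from ik import *
q0=np.array(load()[-1]['q'])
cup=np.array([.539,.176,0])
for az in range(-60,100,20):
    s=''
    for pt in (15,25,35,45,60):
        Rg=pose(az,pt); p=cup+[0,0,.045]+.022*Rg.apply([1,0,0])
        best=min((ik(p,Rg,qq,.003) for qq in (q0,np.array([0,.3,0,2,0,1,0.3]),np.array([0,.3,0,2,1.5,1,0.3]))),key=lambda b:b[1])
        s+=f' {best[1]:.3f}[{best[0][4]:.1f},{best[0][5]:.1f},{best[0][6]:.1f}]'
    print(az,s)
E
```

```text
-60  0.000[1.3,1.6,2.0] 0.000[1.3,1.5,2.0] 0.000[1.3,1.4,2.1] 0.000[1.3,1.3,2.1] 0.000[1.1,1.1,2.3]
-40  0.000[1.6,1.4,1.9] 0.000[1.6,1.3,1.9] 0.000[1.5,1.1,2.0] 0.000[1.5,1.0,2.2] 0.000[1.3,0.9,2.4]
-20  0.000[2.0,1.3,1.6] 0.000[2.0,1.1,1.7] 0.000[1.9,0.9,1.9] 0.000[1.8,0.7,2.1] 0.000[1.5,0.7,2.6]
0  0.000[2.5,1.3,1.4] 0.000[2.5,1.1,1.5] 0.000[2.5,0.8,1.6] 0.000[2.4,0.5,1.8] 0.000[1.7,0.3,2.7]
20  0.000[3.0,1.5,1.3] 0.000[3.1,1.2,1.4] 0.000[3.2,0.9,1.5] 0.013[2.5,1.2,-2.9] 0.066[1.5,0.2,-2.9]
40  0.000[3.5,1.6,1.2] 0.344[-1.3,0.2,1.3] 0.301[-1.3,0.2,0.8] 0.000[2.3,0.8,-2.4] 0.000[1.7,0.3,-2.5]
60  0.018[-1.3,0.2,1.6] 0.064[-1.3,0.2,1.3] 0.075[-1.3,0.2,1.1] 0.044[-1.3,0.2,0.9] 0.000[-0.8,0.2,0.1]
80  0.000[-1.1,0.8,1.1] 0.000[-1.1,0.8,1.1] 0.000[-1.0,0.6,0.9] 0.000[-0.9,0.5,0.7] 0.000[-0.6,0.5,0.3]
```

```bash
cat > pour.py <<'E'
from ik import *
cup=np.array([.539,.176,0]); ex=np.array([.9517,.3071,0]); H=np.array([.5935,-.0295,0])
def grasp(az,pt,zg=.045,adv=.022):
    Rg=pose(az,pt); return cup+[0,0,zg]+adv*Rg.apply([1,0,0]),Rg
def pourpose(Rg,pg,R2,lipz=.10,up=.025):
    u=(R2*Rg.inv()).apply([0,0,1]); h=np.array([u[0],u[1],0]); h/=np.linalg.norm(h)
    v=np.array([0,0,-1.])-u*(-u[2]); v/=np.linalg.norm(v)
    lip=H-up*h; lip[2]=lipz
    o=lip-.032*v-.072*u
    p2=o-R2.apply(Rg.inv().apply(cup-pg))
    return p2,u,o
E
python3 - <<'E'
from pour import *
q0=np.array(load()[-1]['q'])
for gaz,gp in((80,25),(80,35),(90,30)):
  pg,Rg=grasp(gaz,gp); qg,e=ik(pg,Rg,q0,.003); print('G',gaz,gp,e.round(4),qg.round(2))
  for a2 in(50,65,80,95,110):
    for p2 in(0,15,30):
      for ro in(-130,130):
        R2=pose(a2,p2,ro); P,u,o=pourpose(Rg,pg,R2)
        q,e=ik(P,R2,qg+np.array([0,0,0,0,0,0,-.5*np.deg2rad(ro)*0]),.003)
        if e<.004: print(a2,p2,ro,'tilt',np.degrees(np.arccos(u[2])).round(),'head',np.degrees(np.arctan2(u[1],u[0])).round(),q.round(2),'P',P.round(3))
E
```

```text
G 80 25 0.0 [ 0.62  1.07 -0.62  1.89 -1.05  0.7   1.05]
50 0 -130 tilt 126.0 head 171.0 [ 1.46  1.82 -1.28  1.92 -0.11  0.39  2.75] P [ 0.636 -0.017  0.142]
50 0 130 tilt 126.0 head -71.0 [ 1.21  1.32 -0.88  2.01 -1.31  0.74 -0.85] P [0.599 0.014 0.142]
50 15 -130 tilt 117.0 head 179.0 [ 1.37  1.53 -1.25  1.97 -0.07  0.27  2.5 ] P [ 0.642 -0.014  0.135]
50 15 130 tilt 117.0 head -79.0 [ 1.21  1.16 -0.97  2.07 -1.31  0.47 -1.  ] P [0.6   0.021 0.135]
50 30 -130 tilt 107.0 head -177.0 [ 1.22  1.18 -1.15  1.96 -0.15  0.24  2.32] P [ 0.647 -0.012  0.128]
50 30 130 tilt 107.0 head -83.0 [ 1.04  0.87 -0.88  2.09 -1.31  0.39 -1.26] P [0.601 0.026 0.128]
65 0 -130 tilt 126.0 head -174.0 [ 1.28  1.59 -1.15  1.71 -0.38  0.78  2.89] P [ 0.631 -0.006  0.142]
65 0 130 tilt 126.0 head -56.0 [ 0.87  1.1  -0.5   1.82 -1.25  1.21 -1.07] P [0.587 0.014 0.142]
65 15 -130 tilt 117.0 head -166.0 [ 1.22  1.38 -1.12  1.77 -0.31  0.65  2.71] P [ 0.636 -0.002  0.135]
65 15 130 tilt 117.0 head -64.0 [ 0.79  0.91 -0.45  1.89 -1.25  1.04 -1.18] P [0.587 0.021 0.135]
65 30 -130 tilt 107.0 head -162.0 [ 1.11  1.1
[... 7307 characters left out ...]
]
95 30 130 tilt 103.0 head -42.0 [ 0.41  0.86 -0.1   1.58 -0.87  1.37 -1.36] P [0.559 0.019 0.126]
110 0 -130 tilt 124.0 head -123.0 [ 0.74  1.53 -0.94  1.   -0.32  1.75  2.78] P [0.602 0.016 0.142]
110 0 130 tilt 124.0 head -17.0 [ 0.57  1.3  -0.39  1.15 -0.74  1.86 -1.44] P [ 0.558 -0.     0.142]
110 15 -130 tilt 114.0 head -117.0 [ 0.76  1.41 -0.97  1.12 -0.15  1.59  2.74] P [0.603 0.023 0.135]
110 15 130 tilt 114.0 head -23.0 [ 0.41  1.11 -0.12  1.27 -0.8   1.76 -1.33] P [0.553 0.005 0.135]
110 30 -130 tilt 103.0 head -113.0 [ 0.76  1.26 -0.95  1.23 -0.03  1.43  2.7 ] P [0.604 0.029 0.126]
110 30 130 tilt 103.0 head -27.0 [ 0.33  0.95 -0.04  1.4  -0.73  1.58 -1.32] P [0.548 0.008 0.126]
```

```bash
python3 - <<'E'
from pour import *
from mv import rows
pg,Rg=grasp(90,35,.046,.024); t=Rg.apply([1,0,0]); print('pg',pg)
pre=pg-.125*t; print('pre',pre)
a=pre+[0,0,.06]
r=rows(a,Rg,16)
rows(pre,Rg,6,(a,Rg))
rows(pg,Rg,12,(pre,Rg))
q0=np.array(load()[-1]['q'])
for P in(a,pre,pg): q,e=ik(P,Rg,q0);print(e.round(4),q.round(2));q0=q
E
```

```text
pg [0.539      0.19565965 0.03223417]
pre [0.539      0.09326564 0.10393122]
16 x [0.3843, 0.1345, -0.1746, -0.0038, 0.0042, -0.0034] deg/row 2.36 mm/row 17.7 total deg 37.7
6 x [0.1434, 0.0, 0.2048, 0.0, 0.0, 0.0] deg/row 0.0 mm/row 10.0 total deg 0.0
12 x [0.2604, 0.0, 0.0, 0.0, 0.0, 0.0] deg/row 0.0 mm/row 10.4 total deg 0.0
0.0001 [ 0.62  0.73 -0.52  1.8  -0.72  1.03  0.68]
0.0 [ 0.61  0.83 -0.5   1.79 -0.71  0.97  0.74]
0.0 [ 0.48  0.97 -0.55  1.8  -0.79  0.75  0.79]
```

Request:
step_arm --pt "0.384 0.135 -0.175 -0.0038 0.0042 -0.0034" --pt "0.384 0.135 -0.175 -0.0038 0.0042 -0.0034" --pt "0.384 0.135 -0.175 -0.0038 0.0042 -0.0034" --pt "0.384 0.135 -0.175 -0.0038 0.0042 -0.0034" --pt "0.384 0.135 -0.175 -0.0038 0.0042 -0.0034" --pt "0.384 0.135 -0.175 -0.0038 0.0042 -0.0034" --pt "0.384 0.135 -0.175 -0.0038 0.0042 -0.0034" --pt "0.384 0.135 -0.175 -0.0038 0.0042 -0.0034"

```text
t: 4.1
eef_pos: [0.4805, -0.0279, 0.2051]
tool_rot: [0.233, 0.72, 0.568, -0.325]
contact_force: [-0.3, -1.1, 0.6]
gripper_width: 0.999
```

Request:
step_arm --pt "0.384 0.135 -0.175 -0.0038 0.0042 -0.0034" --pt "0.384 0.135 -0.175 -0.0038 0.0042 -0.0034" --pt "0.384 0.135 -0.175 -0.0038 0.0042 -0.0034" --pt "0.384 0.135 -0.175 -0.0038 0.0042 -0.0034" --pt "0.384 0.135 -0.175 -0.0038 0.0042 -0.0034" --pt "0.384 0.135 -0.175 -0.0038 0.0042 -0.0034" --pt "0.384 0.135 -0.175 -0.0038 0.0042 -0.0034" --pt "0.384 0.135 -0.175 -0.0038 0.0042 -0.0034"

```text
t: 5.1
eef_pos: [0.5399, 0.0939, 0.1645]
tool_rot: [0.211, 0.674, 0.677, -0.21]
contact_force: [0.1, -0.7, 0.7]
gripper_width: 0.998
```

```bash
python3 log.py; python3 - <<'E'
from pour import *
from mv import rows
from station import bot
pg,Rg=grasp(90,35,.046,.024); t=Rg.apply([1,0,0]); pre=pg-.125*t
rows(pre,Rg,7)
p,d=bot.read_camera("top"); cv2.imwrite("pics/top1.png",cv2.resize(p[100:300,130:400],None,fx=2.9,fy=2.9)[...,::-1])
p,d=bot.read_camera("scene"); cv2.imwrite("pics/scene1.png",cv2.resize(p[100:320,130:400],None,fx=2.7,fy=2.7)[...,::-1])
E
```

```text
t 5.1 q [ 0.617  0.644 -0.54   1.927 -0.791  0.991  0.712] p [0.5399 0.0939 0.1645] F [ 0.1 -0.7  0.7] w 0.998
[[-0.004  1.     0.002]
 [ 0.823  0.004 -0.568]
 [-0.568 -0.001 -0.823]]
7 x [0.1216, -0.0032, 0.1789, 0.0, -0.0001, 0.0001] deg/row 0.06 mm/row 8.7 total deg 0.4
```

View pics/scene1.png

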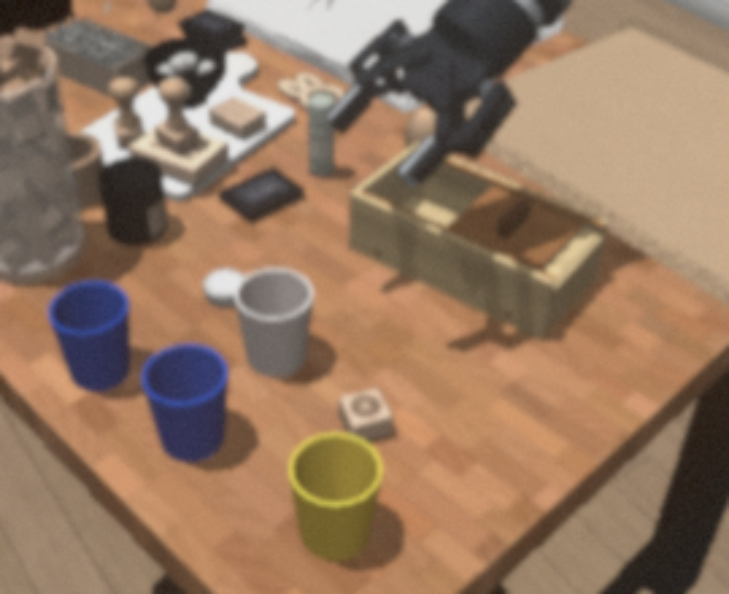

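View pics/top1.png

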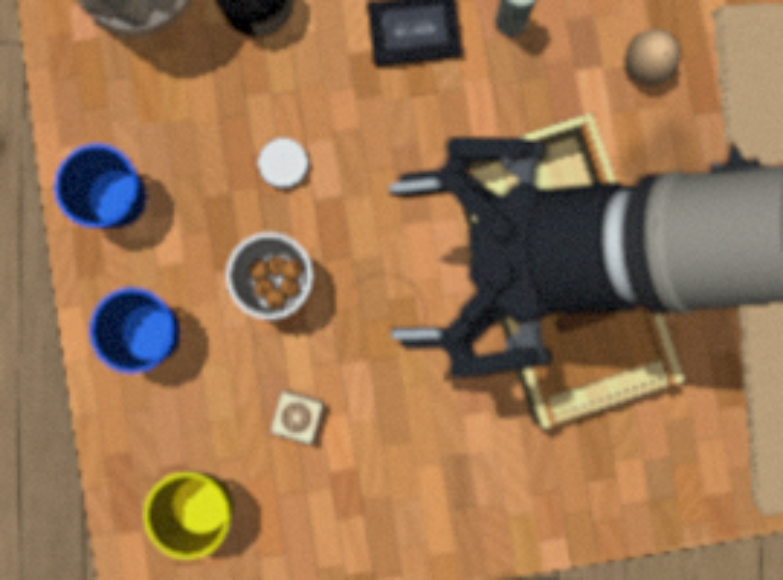

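The pictures show the open fingers facing the white cup (crop px 270,275), with the tin and stamp clear on either side. Descend to the pregrasp pose, then advance.

Request:
step_arm --pt "0.12 0 0.18 0 0 0" --pt "0.12 0 0.18 0 0 0" --pt "0.12 0 0.18 0 0 0" --pt "0.12 0 0.18 0 0 0" --pt "0.12 0 0.18 0 0 0" --pt "0.12 0 0.18 0 0 0" --pt "0.12 0 0.18 0 0 0"

```text
t: 6.08
eef_pos: [0.5394, 0.0917, 0.1036]
tool_rot: [0.211, 0.674, 0.676, -0.211]
contact_force: [0.2, 1.0, 0.1]
gripper_width: 0.999
```

Request:
step_arm --pt "0.39 0 0 0 0 0" --pt "0.39 0 0 0 0 0" --pt "0.39 0 0 0 0 0" --pt "0.39 0 0 0 0 0" --pt "0.39 0 0 0 0 0" --pt "0.39 0 0 0 0 0" --pt "0.39 0 0 0 0 0" --pt "0.39 0 0 0 0 0"

```text
t: 7.08
eef_pos: [0.5392, 0.1951, 0.0324]
tool_rot: [0.211, 0.674, 0.676, -0.211]
contact_force: [1.0, 0.5, -0.1]
gripper_width: 1.003
```

```bash
python3 log.py; python3 - <<'E'
from h import *
from station import bot
p,d=bot.read_camera("top"); cv2.imwrite("pics/top2.png",cv2.resize(p[130:280,150:350],None,fx=4,fy=4)[:,:,::-1])
p,d=bot.read_camera("scene"); cv2.imwrite("pics/scene2.png",cv2.resize(p[160:290,170:330],None,fx=4.5,fy=4.5)[...,::-1])
E
```

```text
t 7.08 q [ 0.497  0.892 -0.612  1.979 -0.896  0.657  0.865] p [0.5392 0.1951 0.0324] F [ 1.   0.5 -0.1] w 1.003
[[-0.002  1.     0.   ]
 [ 0.822  0.002 -0.57 ]
 [-0.57  -0.001 -0.822]]
```

View pics/top2.png

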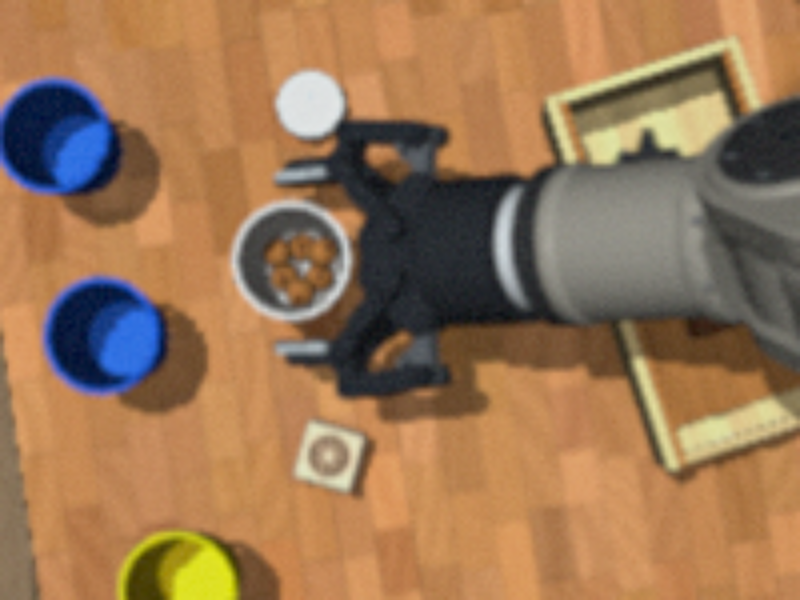

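View pics/scene2.png

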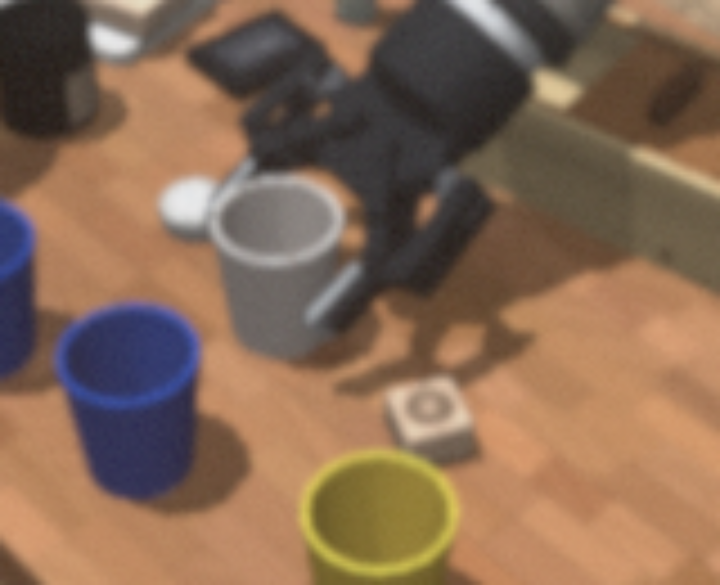

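The cup is centred between the pads. Rim centre is at crop (292,260), the finger midline at y≈261, and the tips sit just past the cup centre. The tin is near but clear. Close the fingers.

Request:
step_arm --pt "0 0 0 0 0 0" --pt "0 0 0 0 0 0" --pt "0 0 0 0 0 0" --pt "0 0 0 0 0 0" --pt "0 0 0 0 0 0" --pt "0 0 0 0 0 0" --pt "0 0 0 0 0 0" --pt "0 0 0 0 0 0" --fingers 1 --force 50

```text
t: 8.18
eef_pos: [0.5396, 0.1942, 0.0335]
tool_rot: [0.211, 0.674, 0.676, -0.211]
contact_force: [-0.2, -2.7, 6.1]
gripper_width: 0.69
```

```bash
python3 log.py; python3 - <<'E'
from h import *
from station import bot
p,d=bot.read_camera("top"); cv2.imwrite("pics/top3.png",cv2.resize(p[130:280,150:350],None,fx=4,fy=4)[:,:,::-1])
E
```

```text
t 8.18 q [ 0.498  0.891 -0.612  1.978 -0.895  0.66   0.865] p [0.5396 0.1942 0.0335] F [-0.2 -2.7  6.1] w 0.69
[[-0.002  1.     0.001]
 [ 0.822  0.002 -0.57 ]
 [-0.57  -0.    -0.822]]
```

View pics/top3.png

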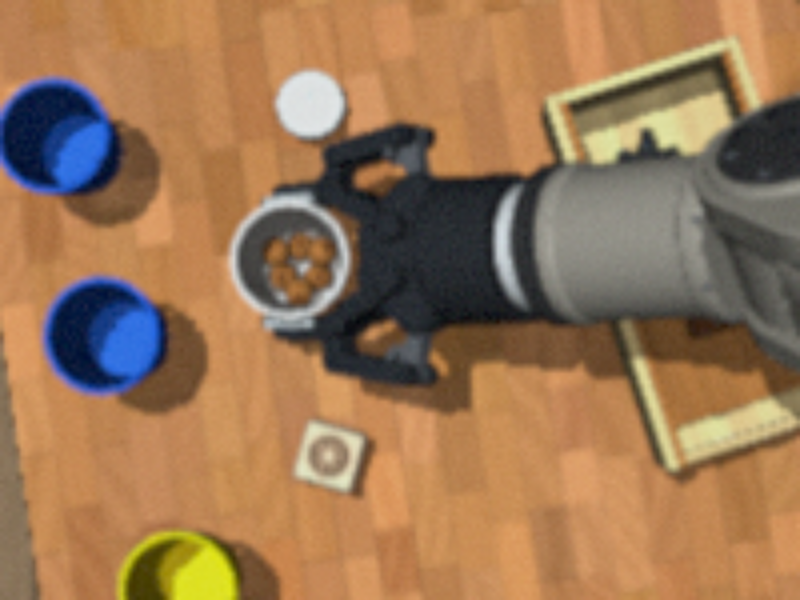

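Grip is at 58.7 mm, which matches the cup's diameter at that height. Lift.

Request:
step_arm --pt "-0.15 0 -0.2 0 0 0" --pt "-0.28 0 -0.41 0 0 0" --pt "-0.28 0 -0.41 0 0 0" --pt "-0.28 0 -0.41 0 0 0" --pt "-0.28 0 -0.41 0 0 0" --pt "-0.28 0 -0.41 0 0 0" --pt "-0.28 0 -0.41 0 0 0" --pt "0 0 0 0 0 0"

```text
t: 9.22
eef_pos: [0.5399, 0.1949, 0.1637]
tool_rot: [0.212, 0.674, 0.675, -0.211]
contact_force: [0.2, 0.1, -2.0]
gripper_width: 0.685
```

```bash
python3 log.py; python3 kin.py; python3 - <<'E'
from h import *
from station import bot
p,d=bot.read_camera("scene"); cv2.imwrite("pics/scene4.png",cv2.resize(p[120:290,170:370],None,fx=4,fy=3.5)[...,::-1])
E
```

```text
t 9.22 q [ 0.505  0.639 -0.623  1.979 -0.887  0.828  0.676] p [0.5399 0.1949 0.1637] F [ 0.2  0.1 -2. ] w 0.685
[[-0.001  1.     0.003]
 [ 0.821  0.003 -0.571]
 [-0.571  0.002 -0.821]]
0.003706258517077358 (-1, -1, -1, -1) [-0.0315  0.2811  0.5327  0.444   0.355   0.0114 -0.0355 -0.0333 -0.0268
  1.5467]
[0.02744787 0.03025397 0.01393546 0.01596745 0.02594675 0.02591442
 0.02592041 0.02589985]
```

View pics/scene4.png

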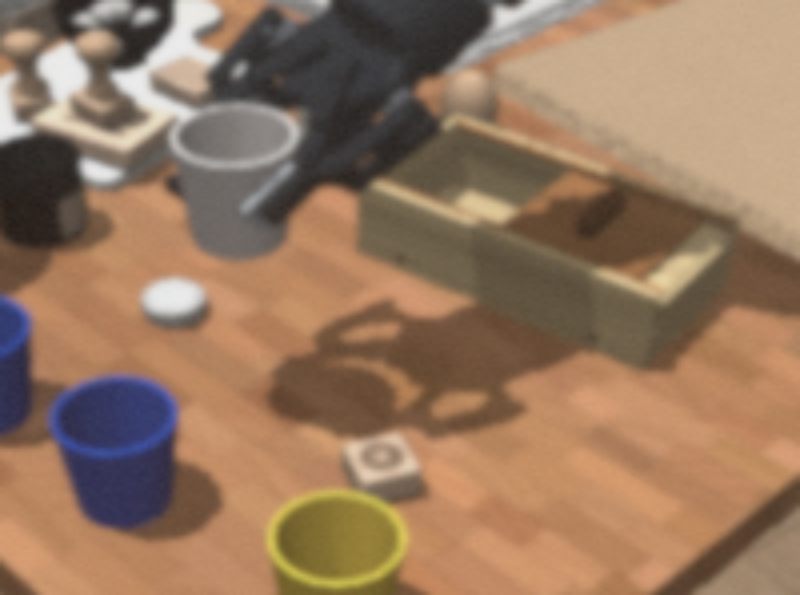

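```bash
cat > kin.py <<'E'
from h import *
from scipy.optimize import least_squares
import json
ry=lambda a:R.from_euler('y',a); rz=lambda a:R.from_euler('z',a)
S0=np.array([-1,-1,-1,-1])
# prm: per joint offset vec (8x3) and const rotvec (8x3)
P0=np.zeros((8,6)); P0[0,2]=.352;P0[2,2]=.2;P0[3,2]=.27;P0[4,2]=.2;P0[5,2]=.26;P0[7,2]=.339
P0[7,5]=1.57
def fk(q,prm,s=None):
    b=prm.reshape(8,6); A=R.identity(); p=np.zeros(3)
    js=[rz(-q[0]),ry(q[1]),rz(-q[2]),ry(q[3]),rz(-q[4]),ry(q[5]),rz(-q[6])]
    for i in range(8):
        p=p+A.apply(b[i,:3]); A=A*R.from_rotvec(b[i,3:])
        if i<7: A=A*js[i]
    return p,A
def load():
    D=[json.loads(l) for l in open('log.jsonl')]
    D.insert(0,dict(q=[1.12188628,0.47782426,0.02234967,1.55645689,-0.01151093,1.10927744,-0.08312916],eef_pos=[0.22540524,-0.63562689,0.23030741],tool_rot=[-0.11927405,-0.69671016,-0.12053548,0.69702213]))
    return D
TX=R.from_matrix(np.array([[0,0,1],[0,1,0],[-1,0,0.]]).T)
def res(x,D,w=.003):
    out=[]
    for d in D:
        p,A=fk(d['q'],x); out+=list((p-d['eef_pos'])*5)
        out+=list((rot(d['tool_rot']).inv()*A*TX).as_rotvec())
    W=np.ones((8,6))*w; W[:,3:]*=3
    return np.r_[out,(W*(x.reshape(8,6)-P0)).ravel()]
if __name__=="__main__":
    D=load(); r=least_squares(res,P0.ravel(),args=(D,)); n=len(D)*6
    print('max err per pose',np.abs(r.fun[:n]).reshape(-1,6).max(1).round(4)); print(r.x.reshape(8,6).round(3)); np.save('prm.npy',np.r_[S0,r.x])
E
python3 kin.py
```

```text
max err per pose [0. 0. 0. 0. 0. 0. 0. 0.]
[[-0.    -0.     0.32  -0.    -0.     0.   ]
 [ 0.    -0.015 -0.032  0.     0.     0.   ]
 [ 0.    -0.015  0.236  0.     0.    -0.   ]
 [-0.    -0.016  0.306 -0.    -0.    -0.   ]
 [-0.    -0.016  0.206 -0.    -0.    -0.   ]
 [ 0.    -0.     0.266  0.    -0.    -0.   ]
 [-0.    -0.    -0.006 -0.    -0.     0.   ]
 [-0.    -0.     0.333  0.    -0.     1.57 ]]
```

Kinematics are now identified exactly. Next, work out the pour path.

```bash
sed -i 's/^B=.*/B=np.load("prm.npy");S=None;PRM=B[4:]/' ik.py; cat > plan_pour.py <<'E'
from pour import *
from mv import rows
D=load(); 
pg=np.array([.5396,.1942,.0335]); Rg=rot(D[-1]['tool_rot'])
pre=np.array([[-.08,.066,0],[-.08,-.066,0],[-.01,.047,0],[-.01,-.047,0],[-.1,.04,.045],[-.1,-.04,.045],[-.1,.04,-.045],[-.1,-.04,-.045]])
def show(n,p,R2,q):
    u=(R2*Rg.inv()).apply([0,0,1]); o=p+R2.apply(Rg.inv().apply(cup-pg))
    qq,e=ik(p,R2,q,.003); 
    print(n,'TCP',p.round(3),'tilt',np.degrees(np.arccos(u[2])).round(),'head',np.degrees(np.arctan2(u[1],u[0])).round(),'cup',o.round(3),'rim',(o+.072*u).round(3),'minz',(p+R2.apply(pre))[:,2].min().round(3),'e',e.round(4),qq.round(2)); return qq
E
python3 - <<'E'
from plan_pour import *
q=np.array(D[-1]['q'])
for r,pt,az,lz,up in((45,30,90,.15,.03),(80,22,92,.13,.03),(100,15,93,.12,.03),(115,10,94,.112,.03),(130,5,95,.108,.03),(145,5,95,.105,.03)):
    R2=pose(az,pt,r); p,u,o=pourpose(Rg,pg,R2,lz,up); q=show(r,p,R2,q)
E
```

```text
45 TCP [0.527 0.013 0.138] tilt 38.0 head -19.0 cup [0.5   0.004 0.113] rim [ 0.541 -0.011  0.17 ] minz 0.114 e 0.0 [ 0.63  0.71 -0.34  1.89 -0.83  1.16  0.12]
80 TCP [0.536 0.022 0.142] tilt 70.0 head -28.0 cup [0.498 0.022 0.135] rim [ 0.557 -0.01   0.16 ] minz 0.103 e 0.0 [ 0.57  0.78 -0.26  1.84 -0.92  1.31 -0.4 ]
100 TCP [0.545 0.022 0.145] tilt 90.0 head -33.0 cup [0.508 0.026 0.151] rim [ 0.568 -0.013  0.152] minz 0.103 e 0.0 [ 0.54  0.86 -0.22  1.79 -0.97  1.43 -0.71]
115 TCP [0.553 0.02  0.145] tilt 104.0 head -36.0 cup [0.519 0.024 0.161] rim [ 0.576 -0.016  0.143] minz 0.1 e 0.0 [ 0.52  0.92 -0.19  1.74 -1.    1.52 -0.94]
130 TCP [0.562 0.016 0.146] tilt 119.0 head -39.0 cup [0.533 0.02  0.17 ] rim [ 0.582 -0.02   0.136] minz 0.095 e 0.0 [ 0.5   0.97 -0.16  1.69 -1.03  1.62 -1.19]
145 TCP [0.571 0.015 0.144] tilt 128.0 head -48.0 cup [0.549 0.02  0.175] rim [ 0.587 -0.022  0.13 ] minz 0.093 e 0.0 [ 0.46  0.98 -0.11  1.67 -1.06  1.64 -1.44]
```

```bash
python3 - <<'E'
from plan_pour import *
R2=pose(90,30,45); p,u,o=pourpose(Rg,pg,R2,.155,.03); r=rows(p,R2,12)
E
```

```text
12 x [-0.2964, 0.0587, 0.2392, 0.0104, 0.0011, -0.0004] deg/row 3.78 mm/row 15.4 total deg 45.3
```

Request:
step_arm --pt "-0.15 0.03 0.12 0.005 0.0005 0" --pt "-0.296 0.06 0.24 0.0104 0.0011 -0.0004" --pt "-0.296 0.06 0.24 0.0104 0.0011 -0.0004" --pt "-0.296 0.06 0.24 0.0104 0.0011 -0.0004" --pt "-0.296 0.06 0.24 0.0104 0.0011 -0.0004" --pt "-0.296 0.06 0.24 0.0104 0.0011 -0.0004" --pt "-0.296 0.06 0.24 0.0104 0.0011 -0.0004" --pt "-0.296 0.06 0.24 0.0104 0.0011 -0.0004"

```text
t: 10.28
eef_pos: [0.542, 0.0789, 0.1487]
tool_rot: [0.02, 0.704, 0.615, -0.354]
contact_force: [-0.4, 0.1, -0.7]
gripper_width: 0.692
```

Request:
step_arm --pt "-0.296 0.06 0.24 0.0104 0.0011 -0.0004" --pt "-0.296 0.06 0.24 0.0104 0.0011 -0.0004" --pt "-0.296 0.06 0.24 0.0104 0.0011 -0.0004" --pt "-0.15 0.03 0.12 0.005 0.0005 0" --pt "0 0 0 0 0 0"

```text
t: 10.9
eef_pos: [0.5312, 0.0269, 0.1426]
tool_rot: [-0.067, 0.704, 0.574, -0.413]
contact_force: [-0.1, 0.1, -1.3]
gripper_width: 0.689
```

```bash
python3 log.py; python3 - <<'E'
from plan_pour import *
Rg=rot(D[-2]['tool_rot'])
from station import bot
R0=pose(90,30,45); p0,_,_=pourpose(Rg,pg,R0,.155,.03)
R2=pose(92,22,80); p,u,o=pourpose(Rg,pg,R2,.13,.03); r=rows(p,R2,8)
p,d=bot.read_camera("scene"); cv2.imwrite("pics/scene5.png",cv2.resize(p[90:260,190:390],None,fx=4,fy=3.5)[...,::-1])
E
```

```text
t 10.9 q [ 0.614  0.702 -0.358  1.895 -0.843  1.146  0.167] p [0.5312 0.0269 0.1426] F [-0.1  0.1 -1.3] w 0.689
[[ 0.001  0.753 -0.658]
 [ 0.863 -0.332 -0.379]
 [-0.504 -0.568 -0.651]]
8 x [-0.0138, 0.0141, -0.007, 0.0132, 0.0009, -0.0029] deg/row 4.86 mm/row 0.8 total deg 38.9
```

View pics/scene5.png

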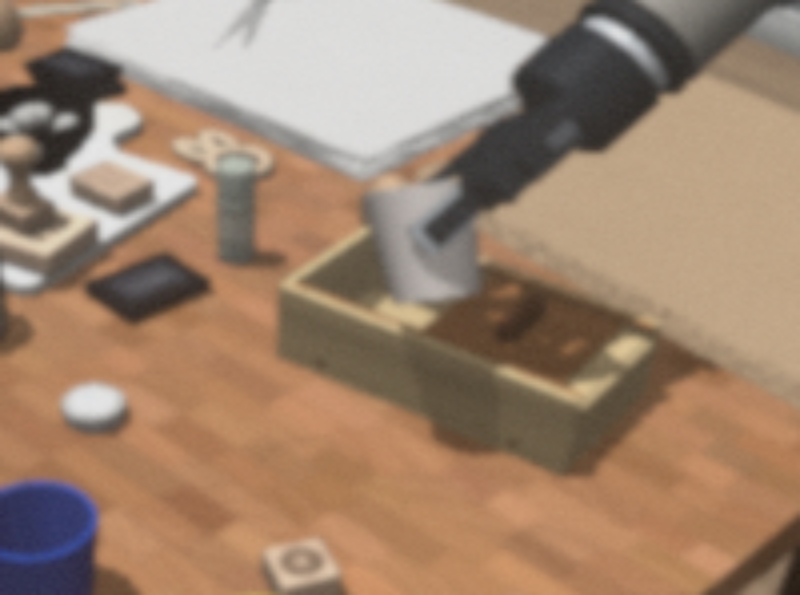

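The cup is tilted about 38° over the near rail of the hatch, steady in the grip. Tilt on.

Request:
step_arm --pt "-0.014 0.014 -0.007 0.0132 0.0009 -0.0029" --pt "-0.014 0.014 -0.007 0.0132 0.0009 -0.0029" --pt "-0.014 0.014 -0.007 0.0132 0.0009 -0.0029" --pt "-0.014 0.014 -0.007 0.0132 0.0009 -0.0029" --pt "-0.014 0.014 -0.007 0.0132 0.0009 -0.0029" --pt "-0.014 0.014 -0.007 0.0132 0.0009 -0.0029" --pt "-0.014 0.014 -0.007 0.0132 0.0009 -0.0029" --pt "-0.014 0.014 -0.007 0.0132 0.0009 -0.0029"

```text
t: 11.95
eef_pos: [0.5358, 0.0236, 0.1432]
tool_rot: [-0.334, 0.609, 0.456, -0.555]
contact_force: [-1.0, -0.2, -2.4]
gripper_width: 0.682
```

```bash
sed -i "s/Rg=rot(D\[-1\]\['tool_rot'\])/Rg=rot(D[7]['tool_rot'])/" plan_pour.py; python3 log.py; python3 - <<'E'
from plan_pour import *
show('now',np.array(D[-1]['eef_pos']),rot(D[-1]['tool_rot']),np.array(D[-1]['q']))
st=None
for r,pt,az,lz,up,n in ((100,15,93,.118,.03,8),(115,10,94,.11,.03,8),(130,5,95,.106,.03,8),(145,5,95,.104,.03,8)):
    R2=pose(az,pt,r); p,u,o=pourpose(Rg,pg,R2,lz,up); rows(p,R2,n,st); st=(p,R2)
E
```

```text
t 11.95 q [ 0.553  0.783 -0.244  1.839 -0.926  1.318 -0.401] p [0.5358 0.0236 0.1432] F [-1.  -0.2 -2.4] w 0.682
[[-0.034  0.185 -0.982]
 [ 0.928 -0.36  -0.099]
 [-0.372 -0.914 -0.159]]
now TCP [0.536 0.024 0.143] tilt 70.0 head -28.0 cup [0.498 0.024 0.136] rim [ 0.558 -0.008  0.161] minz 0.104 e 0.0 [ 0.55  0.78 -0.24  1.84 -0.93  1.32 -0.4 ]
8 x [-0.0053, 0.0016, -0.0294, 0.0068, -0.0003, -0.0024] deg/row 2.6 mm/row 1.2 total deg 20.8
8 x [-0.0086, -0.0037, -0.0252, 0.0051, -0.0008, -0.0016] deg/row 1.95 mm/row 1.1 total deg 15.6
8 x [-0.0142, -0.0152, -0.0218, 0.0052, -0.0012, -0.0013] deg/row 1.96 mm/row 1.2 total deg 15.7
8 x [-0.0055, -0.0163, -0.0213, 0.0052, -0.0, 0.0] deg/row 1.88 mm/row 1.1 total deg 15.0
```

Request:
step_arm --pt "-0.005 0 -0.03 0.0068 -0.0003 -0.0024" --pt "-0.005 0 -0.03 0.0068 -0.0003 -0.0024" --pt "-0.005 0 -0.03 0.0068 -0.0003 -0.0024" --pt "-0.005 0 -0.03 0.0068 -0.0003 -0.0024" --pt "-0.005 0 -0.03 0.0068 -0.0003 -0.0024" --pt "-0.005 0 -0.03 0.0068 -0.0003 -0.0024" --pt "-0.005 0 -0.03 0.0068 -0.0003 -0.0024" --pt "-0.005 0 -0.03 0.0068 -0.0003 -0.0024"

```text
t: 12.95
eef_pos: [0.5453, 0.0216, 0.1437]
tool_rot: [0.463, -0.511, -0.393, 0.608]
contact_force: [-0.4, -0.4, -2.2]
gripper_width: 0.686
```

```bash
python3 log.py; python3 - <<'E'
from h import *
from station import bot
p,d=bot.read_camera("scene"); a=cv2.resize(p[110:230,230:370],None,fx=5,fy=5)
cv2.imwrite("pics/scene6.png",a[...,::-1])
E
```

```text
t 12.95 q [ 0.53   0.858 -0.2    1.787 -0.977  1.436 -0.698] p [0.5453 0.0216 0.1437] F [-0.4 -0.4 -2.2] w 0.686
[[-0.049 -0.162 -0.986]
 [ 0.965 -0.263 -0.005]
 [-0.258 -0.951  0.169]]
```

View pics/scene6.png

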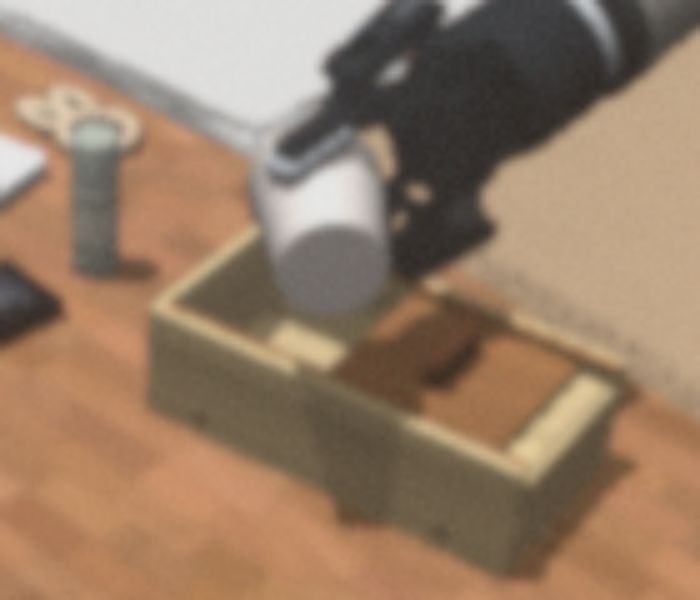

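Request:
step_arm --pt "-0.009 -0.004 -0.025 0.0051 -0.0008 -0.0016" --pt "-0.009 -0.004 -0.025 0.0051 -0.0008 -0.0016" --pt "-0.009 -0.004 -0.025 0.0051 -0.0008 -0.0016" --pt "-0.009 -0.004 -0.025 0.0051 -0.0008 -0.0016" --pt "-0.009 -0.004 -0.025 0.0051 -0.0008 -0.0016" --pt "-0.009 -0.004 -0.025 0.0051 -0.0008 -0.0016" --pt "-0.009 -0.004 -0.025 0.0051 -0.0008 -0.0016" --pt "-0.009 -0.004 -0.025 0.0051 -0.0008 -0.0016"

```text
t: 14.0
eef_pos: [0.5535, 0.019, 0.1433]
tool_rot: [0.54, -0.419, -0.341, 0.645]
contact_force: [-0.2, 0.3, -1.5]
gripper_width: 0.691
```

Request:
step_arm --pt "-0.014 -0.015 -0.022 0.0052 -0.0012 -0.0013" --pt "-0.014 -0.015 -0.022 0.0052 -0.0012 -0.0013" --pt "-0.014 -0.015 -0.022 0.0052 -0.0012 -0.0013" --pt "-0.014 -0.015 -0.022 0.0052 -0.0012 -0.0013" --pt "-0.014 -0.015 -0.022 0.0052 -0.0012 -0.0013" --pt "-0.014 -0.015 -0.022 0.0052 -0.0012 -0.0013" --pt "-0.014 -0.015 -0.022 0.0052 -0.0012 -0.0013" --pt "-0.014 -0.015 -0.022 0.0052 -0.0012 -0.0013"

```text
t: 15.0
eef_pos: [0.5623, 0.0153, 0.1443]
tool_rot: [0.6, -0.314, -0.284, 0.678]
contact_force: [0.2, -0.3, -1.1]
gripper_width: 0.688
```

```bash
python3 log.py; python3 - <<'E'
from plan_pour import *
from station import bot
show('now',np.array(D[-1]['eef_pos']),rot(D[-1]['tool_rot']),np.array(D[-1]['q']))
R2=pose(95,5,150); p,u,o=pourpose(Rg,pg,R2,.106,.03); rows(p,R2,8)
p,d=bot.read_camera("scene"); a=cv2.resize(p[110:230,230:370],None,fx=2.8,fy=2.8)
p,d=bot.read_camera("top"); b=cv2.resize(p[130:250,270:410],None,fx=2.8,fy=2.8)
cv2.imwrite("pics/s7.png",np.hstack([a,b])[...,::-1])
E
```

```text
t 15.0 q [ 0.491  0.974 -0.143  1.689 -1.041  1.623 -1.176] p [0.5623 0.0153 0.1443] F [ 0.2 -0.3 -1.1] w 0.688
[[-0.081 -0.636 -0.768]
 [ 0.993 -0.118 -0.008]
 [-0.086 -0.763  0.641]]
now TCP [0.562 0.015 0.144] tilt 119.0 head -40.0 cup [0.533 0.019 0.169] rim [ 0.582 -0.021  0.134] minz 0.094 e 0.0 [ 0.49  0.97 -0.14  1.69 -1.04  1.62 -1.18]
8 x [-0.0049, -0.0274, -0.0223, 0.0069, -0.0, 0.0001] deg/row 2.49 mm/row 1.4 total deg 19.9
```

View pics/s7.png

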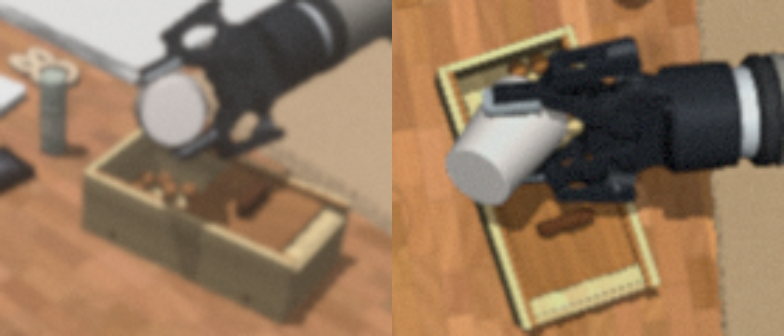

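Beads are lying in the box, at scene crop (150–190,180–200). Tip a bit further to be sure, then pause.

Request:
step_arm --pt "-0.005 -0.027 -0.022 0.0069 0 0" --pt "-0.005 -0.027 -0.022 0.0069 0 0" --pt "-0.005 -0.027 -0.022 0.0069 0 0" --pt "-0.005 -0.027 -0.022 0.0069 0 0" --pt "-0.005 -0.027 -0.022 0.0069 0 0" --pt "-0.005 -0.027 -0.022 0.0069 0 0" --pt "0 0 0 0 0 0" --pt "0 0 0 0 0 0"

```text
t: 16.1
eef_pos: [0.5705, 0.0149, 0.1451]
tool_rot: [0.636, -0.235, -0.195, 0.709]
contact_force: [-0.7, 0.0, -1.0]
gripper_width: 0.69
```

```bash
python3 log.py; python3 - <<'E'
from plan_pour import *
from station import bot
R1=pose(93,15,90); p1,u,o=pourpose(Rg,pg,R1,.14,.04); rows(p1,R1,8)
# return over the cup spot, 60 mm above
R0=Rg; c=np.array([.5396,.1942,.1637-.03]); rows(c,R0,16,(p1,R1))
p,d=bot.read_camera("scene"); a=cv2.resize(p[110:230,230:370],None,fx=2.8,fy=2.8)
p,d=bot.read_camera("top"); b=cv2.resize(p[130:250,270:410],None,fx=2.8,fy=2.8)
cv2.imwrite("pics/s8.png",np.hstack([a,b])[...,::-1])
E
```

```text
t 16.1 q [ 0.454  0.976 -0.097  1.673 -1.068  1.652 -1.428] p [0.5705 0.0149 0.1451] F [-0.7  0.  -1. ] w 0.69
[[-0.081 -0.81  -0.581]
 [ 0.993 -0.116  0.023]
 [-0.086 -0.575  0.814]]
8 x [0.0426, 0.0097, 0.1349, -0.0189, 0.0022, 0.0029] deg/row 6.92 mm/row 5.7 total deg 55.3
16 x [0.2525, -0.0333, -0.0769, -0.0153, -0.0023, 0.003] deg/row 5.66 mm/row 10.6 total deg 90.6
```

View pics/s8.png

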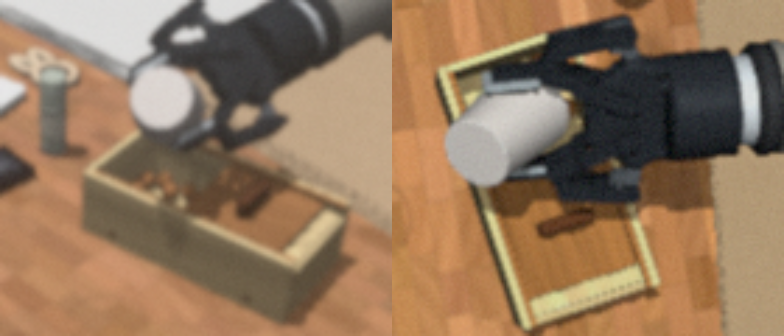

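Request:
step_arm --pt "0.04 0.01 0.135 -0.0189 0.0022 0.0029" --pt "0.04 0.01 0.135 -0.0189 0.0022 0.0029" --pt "0.04 0.01 0.135 -0.0189 0.0022 0.0029" --pt "0.04 0.01 0.135 -0.0189 0.0022 0.0029" --pt "0.04 0.01 0.135 -0.0189 0.0022 0.0029" --pt "0.04 0.01 0.135 -0.0189 0.0022 0.0029" --pt "0.04 0.01 0.135 -0.0189 0.0022 0.0029" --pt "0.04 0.01 0.135 -0.0189 0.0022 0.0029"

```text
t: 17.2
eef_pos: [0.532, 0.0269, 0.1617]
tool_rot: [0.415, -0.551, -0.447, 0.57]
contact_force: [-0.7, -0.7, -1.6]
gripper_width: 0.686
```

Request:
step_arm --pt "0.25 -0.03 -0.08 -0.0153 -0.0023 0.003" --pt "0.25 -0.03 -0.08 -0.0153 -0.0023 0.003" --pt "0.25 -0.03 -0.08 -0.0153 -0.0023 0.003" --pt "0.25 -0.03 -0.08 -0.0153 -0.0023 0.003" --pt "0.25 -0.03 -0.08 -0.0153 -0.0023 0.003" --pt "0.25 -0.03 -0.08 -0.0153 -0.0023 0.003" --pt "0.25 -0.03 -0.08 -0.0153 -0.0023 0.003" --pt "0.25 -0.03 -0.08 -0.0153 -0.0023 0.003"

```text
t: 18.2
eef_pos: [0.5457, 0.1098, 0.1512]
tool_rot: [-0.11, 0.664, 0.609, -0.421]
contact_force: [0.2, 0.0, -1.5]
gripper_width: 0.688
```

```bash
python3 log.py; python3 - <<'E'
from plan_pour import *
from station import bot
c=np.array([.5396,.1942,.1637-.03]); rows(c,Rg,8)
p,d=bot.read_camera("scene"); a=cv2.resize(p[110:230,200:370],None,fx=2.6,fy=2.8)
p,d=bot.read_camera("top"); b=cv2.resize(p[130:250,270:390],None,fx=2.8,fy=2.8)
cv2.imwrite("pics/s9.png",np.hstack([a,b])[...,::-1])
E
```

```text
t 18.2 q [ 0.505  0.756 -0.402  1.853 -0.89   1.172  0.069] p [0.5457 0.1098 0.1512] F [ 0.2  0.  -1.5] w 0.688
[[-0.095  0.716 -0.692]
 [ 0.9   -0.235 -0.367]
 [-0.425 -0.658 -0.622]]
8 x [0.2568, -0.0378, -0.0769, -0.0151, -0.0024, 0.003] deg/row 5.63 mm/row 10.8 total deg 45.0
```

View pics/s9.png

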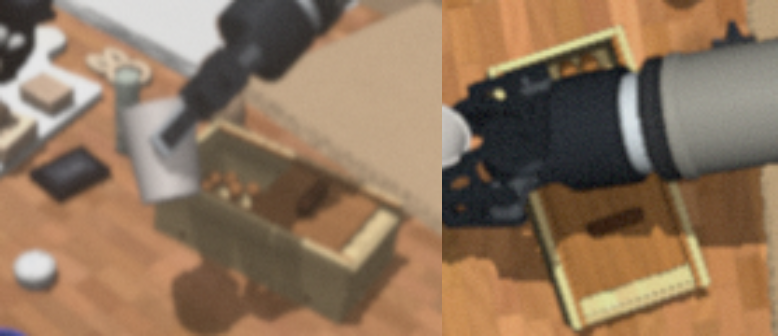

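Request:
step_arm --pt "0.257 -0.038 -0.077 -0.0151 -0.0024 0.003" --pt "0.257 -0.038 -0.077 -0.0151 -0.0024 0.003" --pt "0.257 -0.038 -0.077 -0.0151 -0.0024 0.003" --pt "0.257 -0.038 -0.077 -0.0151 -0.0024 0.003" --pt "0.257 -0.038 -0.077 -0.0151 -0.0024 0.003" --pt "0.257 -0.038 -0.077 -0.0151 -0.0024 0.003" --pt "0.257 -0.038 -0.077 -0.0151 -0.0024 0.003" --pt "0.257 -0.038 -0.077 -0.0151 -0.0024 0.003"

```text
t: 19.3
eef_pos: [0.5397, 0.1936, 0.1336]
tool_rot: [0.21, 0.674, 0.675, -0.212]
contact_force: [0.3, -0.1, -1.4]
gripper_width: 0.688
```

Request:
step_arm --pt "0 0 0 0 0 0"

```text
t: 19.42
eef_pos: [0.5389, 0.1944, 0.134]
tool_rot: [0.208, 0.674, 0.676, -0.213]
contact_force: [0.3, 0.0, -0.8]
gripper_width: 0.694
```

```bash
python3 log.py; python3 - <<'E'
from plan_pour import *
from station import bot
# target: slightly above closing pose
rows([.5396,.1942,.036],Rg,10)
p,d=bot.read_camera("scene"); a=cv2.resize(p[120:290,180:330],None,fx=2.6,fy=2.8)
cv2.imwrite("pics/s10.png",a[...,::-1])
p,d=bot.read_camera("top"); b=cv2.resize(p[130:260,190:390],None,fx=3.5,fy=3.5)
cv2.imwrite("pics/s10b.png",b[...,::-1])
E
```

```text
t 19.43 q [ 0.498  0.693 -0.613  1.985 -0.895  0.794  0.718] p [0.5389 0.1944 0.134 ] F [ 0.3  0.  -0.8] w 0.694
[[-0.005  1.    -0.005]
 [ 0.823  0.001 -0.568]
 [-0.568 -0.007 -0.823]]
10 x [0.139, 0.0026, 0.2016, -0.0001, -0.0, 0.0001] deg/row 0.05 mm/row 9.8 total deg 0.5
```

View pics/s10.png

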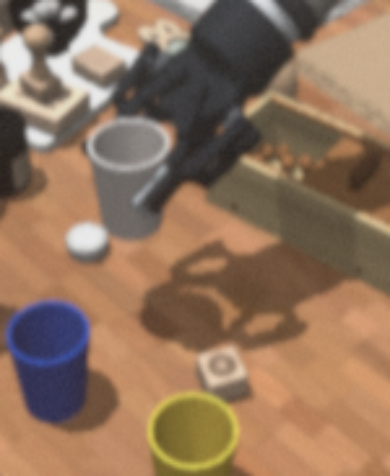

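View pics/s10b.png

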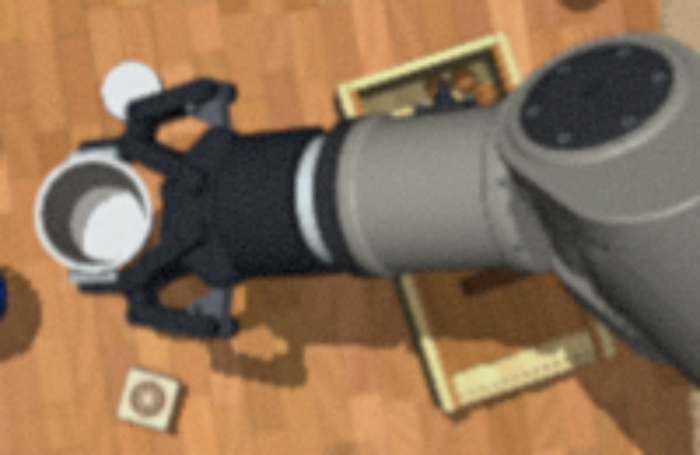

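The cup is empty (top crop 110,225 shows the bare base) and upright. Lower it onto its old spot.

Request:
step_arm --pt "0.17 0 0.25 0 0 0" --pt "0.17 0 0.25 0 0 0" --pt "0.17 0 0.25 0 0 0" --pt "0.17 0 0.25 0 0 0" --pt "0.17 0 0.25 0 0 0" --pt "0.17 0 0.25 0 0 0" --pt "0.17 0 0.25 0 0 0" --pt "0.1 0 0.145 0 0 0"

```text
t: 20.52
eef_pos: [0.5392, 0.1933, 0.0413]
tool_rot: [0.209, 0.674, 0.676, -0.212]
contact_force: [0.1, 0.6, -1.8]
gripper_width: 0.686
```

Request:
step_arm --pt "0.035 0 0.05 0 0 0" --pt "0.02 0 0.03 0 0 0" --pt "0 0 0 0 0 0"

```text
t: 20.9
eef_pos: [0.5395, 0.1934, 0.0385]
tool_rot: [0.21, 0.674, 0.676, -0.212]
contact_force: [0.5, 0.1, -0.6]
gripper_width: 0.687
```

Request:
step_arm --pt "0.029 0 0.041 0 0 0" --pt "0.029 0 0.041 0 0 0" --pt "0 0 0 0 0 0"

```text
t: 21.28
eef_pos: [0.5393, 0.1934, 0.0341]
tool_rot: [0.209, 0.674, 0.676, -0.212]
contact_force: [-0.5, 0.1, -1.6]
gripper_width: 0.685
```

Request:
step_arm --pt "0.015 0 0.02 0 0 0" --pt "0.015 0 0.02 0 0 0" --pt "0 0 0 0 0 0"

```text
t: 21.65
eef_pos: [0.5395, 0.1941, 0.0335]
tool_rot: [0.209, 0.674, 0.676, -0.211]
contact_force: [-1.7, -2.2, 5.9]
gripper_width: 0.684
```

Table contact (Fz about 6 N, same height as at grasping). Release, then back out along the tool axis.

Request:
step_arm --pt "0 0 0 0 0 0" --pt "0 0 0 0 0 0" --pt "0 0 0 0 0 0" --pt "0 0 0 0 0 0" --pt "0 0 0 0 0 0" --pt "0 0 0 0 0 0" --fingers -1

```text
t: 22.4
eef_pos: [0.5393, 0.1935, 0.0323]
tool_rot: [0.21, 0.674, 0.676, -0.212]
contact_force: [1.0, -0.7, 0.2]
gripper_width: 1.003
```

Request:
step_arm --pt "-0.2 0 0 0 0 0" --pt "-0.39 0 0 0 0 0" --pt "-0.39 0 0 0 0 0" --pt "-0.39 0 0 0 0 0" --pt "-0.39 0 0 0 0 0" --pt "-0.39 0 0 0 0 0" --pt "-0.39 0 0 0 0 0" --pt "-0.39 0 0 0 0 0"

```text
t: 23.4
eef_pos: [0.5397, 0.0963, 0.0995]
tool_rot: [0.21, 0.674, 0.676, -0.212]
contact_force: [-0.1, 0.1, -0.5]
gripper_width: 0.995
```

```bash
python3 log.py; python3 - <<'E'
from plan_pour import *
from station import bot
p,d=bot.read_camera("scene"); a=cv2.resize(p[120:300,170:360],None,fx=3.3,fy=3.3)
cv2.imwrite("pics/s11.png",a[...,::-1])
E
```

```text
t 23.4 q [ 0.6    0.754 -0.525  1.94  -0.798  0.901  0.795] p [0.5397 0.0963 0.0995] F [-0.1  0.1 -0.5] w 0.995
[[-0.003  1.    -0.002]
 [ 0.822  0.001 -0.569]
 [-0.569 -0.004 -0.822]]
```

View pics/s11.png

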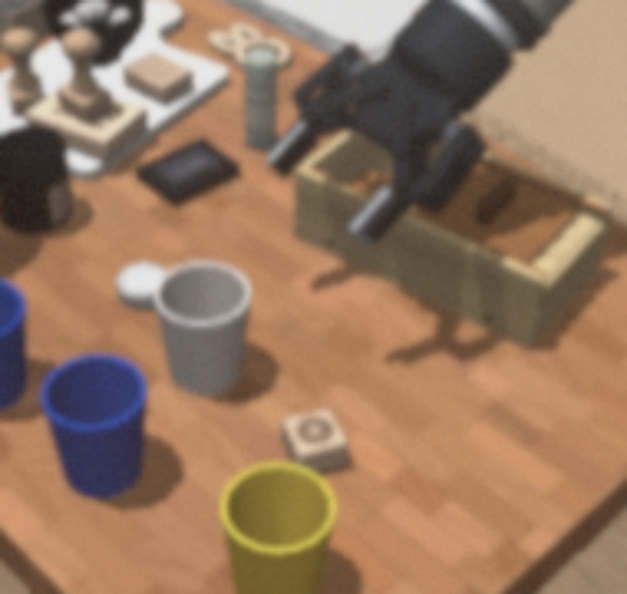

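The cup stands upright on its spot and the tin and stamp are untouched. Now measure the pull bar precisely and plan the push with closed fingers, tool pointing down.

```bash
python3 - <<'E'
from plan_pour import *
P=np.load("topP.npy")[180:240,305:360].reshape(-1,3)
c=np.array([.5423,-.0459]);a=np.deg2rad(17.885);e1=np.array([np.cos(a),np.sin(a)]);e2=np.array([-e1[1],e1[0]])
xy=(P[:,:2]-c)@np.c_[e1,e2]; k=(P[:,2]>.072)&(P[:,2]<.09)&(abs(xy[:,1])<.04)&(xy[:,0]<0)
print(k.sum(),xy[k].min(0),xy[k].max(0),np.median(xy[k],0))
q=np.array(D[-1]['q'])
Rd=pose(17.9,90)
for bx,z in((-.078,.2),(-.078,.067),(-.05,.067),(.035,.067)):
    p=np.r_[c+e1*bx,z]; q,e=ik(p,Rd,q,.003); print(p.round(4),e.round(4),q.round(2))
p=np.r_[c+e1*-.078,.2]
o=np.array(D[-1]['eef_pos']); R0=rot(D[-1]['tool_rot'])
m=o+[0,-.03,.10]; 
rows(m,R0,6); rows(p,Rd,20,(m,R0))
E
```

```text
114 [-0.0437186  -0.02042744] [-0.03186556  0.02184215] [-0.03771447  0.00156655]
[ 0.4681 -0.0699  0.2   ] 0.0 [ 0.2   0.19 -0.2   2.05  0.05  0.91 -1.29]
[ 0.4681 -0.0699  0.067 ] 0.0 [ 0.16  0.4  -0.17  2.15  0.12  0.6  -1.35]
[ 0.4947 -0.0613  0.067 ] 0.0 [ 0.14  0.43 -0.17  2.1   0.12  0.62 -1.37]
[ 0.5756 -0.0352  0.067 ] 0.0 [ 0.08  0.53 -0.16  1.91  0.12  0.71 -1.41]
6 x [-0.332, -0.0055, -0.2742, -0.0, 0.0, -0.0001] deg/row 0.03 mm/row 17.2 total deg 0.2
20 x [-0.1053, 0.0223, 0.1833, 0.0092, -0.0066, 0.0048] deg/row 4.42 mm/row 8.5 total deg 88.5
```

Request:
step_arm --pt "-0.33 0 -0.27 0 0 0" --pt "-0.33 0 -0.27 0 0 0" --pt "-0.33 0 -0.27 0 0 0" --pt "-0.33 0 -0.27 0 0 0" --pt "-0.33 0 -0.27 0 0 0" --pt "-0.33 0 -0.27 0 0 0" --fingers 1 --force 50

```text
t: 24.2
eef_pos: [0.5401, 0.0685, 0.1984]
tool_rot: [0.21, 0.674, 0.676, -0.212]
contact_force: [0.3, 0.2, -0.2]
gripper_width: -0.003
```

Request:
step_arm --pt "-0.105 0.022 0.183 0.0092 -0.0066 0.0048" --pt "-0.105 0.022 0.183 0.0092 -0.0066 0.0048" --pt "-0.105 0.022 0.183 0.0092 -0.0066 0.0048" --pt "-0.105 0.022 0.183 0.0092 -0.0066 0.0048" --pt "-0.105 0.022 0.183 0.0092 -0.0066 0.0048" --pt "-0.105 0.022 0.183 0.0092 -0.0066 0.0048" --pt "-0.105 0.022 0.183 0.0092 -0.0066 0.0048" --pt "-0.105 0.022 0.183 0.0092 -0.0066 0.0048"

```text
t: 25.2
eef_pos: [0.5318, 0.0052, 0.1785]
tool_rot: [0.181, 0.736, 0.48, -0.442]
contact_force: [0.5, 0.8, 0.6]
gripper_width: -0.002
```

Request:
step_arm --pt "-0.105 0.022 0.183 0.0092 -0.0066 0.0048" --pt "-0.105 0.022 0.183 0.0092 -0.0066 0.0048" --pt "-0.105 0.022 0.183 0.0092 -0.0066 0.0048" --pt "-0.105 0.022 0.183 0.0092 -0.0066 0.0048" --pt "-0.105 0.022 0.183 0.0092 -0.0066 0.0048" --pt "-0.105 0.022 0.183 0.0092 -0.0066 0.0048" --pt "-0.105 0.022 0.183 0.0092 -0.0066 0.0048" --pt "-0.105 0.022 0.183 0.0092 -0.0066 0.0048"

```text
t: 26.2
eef_pos: [0.4938, -0.0494, 0.1853]
tool_rot: [0.136, 0.727, 0.24, -0.629]
contact_force: [0.2, -0.9, -0.1]
gripper_width: -0.0
```

```bash
python3 log.py; python3 - <<'E'
from plan_pour import *
from station import bot
rows([.4675,-.070,.2],pose(17.9,90),4)
p,d=bot.read_camera("top"); b=cv2.resize(p[130:260,190:390],None,fx=3.5,fy=3.5)
cv2.imwrite("pics/s12b.png",b[...,::-1])
p,d=bot.read_camera("scene"); b=cv2.resize(p[120:240,200:370],None,fx=4,fy=4)
cv2.imwrite("pics/s12.png",b[...,::-1])
E
```

```text
t 26.2 q [ 0.174  0.218 -0.088  2.069 -0.237  0.79  -0.779] p [ 0.4938 -0.0494  0.1853] F [ 0.2 -0.9 -0.1] w -0.0
[[ 0.095  0.52  -0.849]
 [ 0.178 -0.848 -0.5  ]
 [-0.979 -0.104 -0.173]]
4 x [-0.1163, 0.0362, 0.1938, 0.0091, -0.0064, 0.0049] deg/row 4.38 mm/row 9.2 total deg 17.5
```

View pics/s12.png

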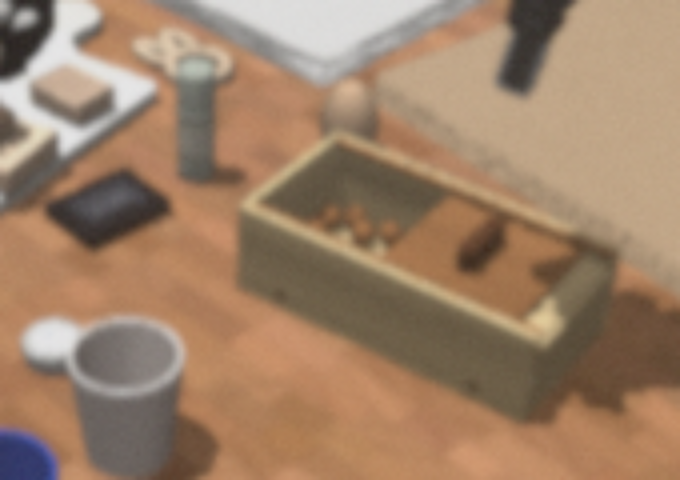

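View pics/s12b.png

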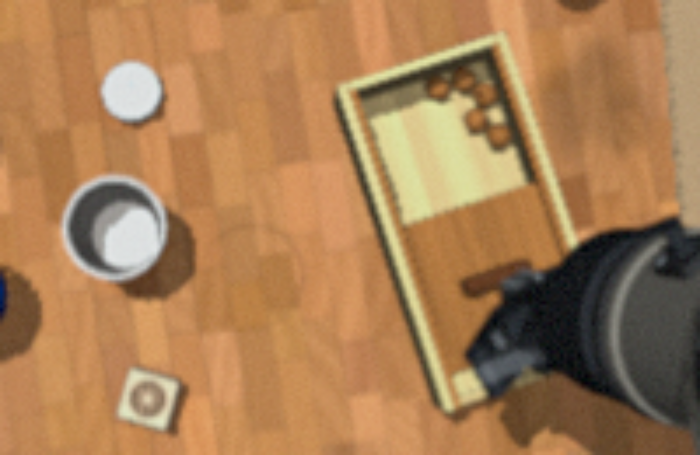

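Five beads show in the hatch (top crop 438–498, 78–135); the sixth isn't obvious. Look closer before covering them.

```bash
python3 - <<'E'
from h import *
from station import bot
m=bot.camera_model('top')
p,d=bot.read_camera("top"); a=cv2.resize(p[130:190,275:345],None,fx=5.5,fy=5.5,interpolation=cv2.INTER_CUBIC)
s,ds=bot.read_camera("scene"); b=cv2.resize(s[150:195,250:310],None,fx=6.4,fy=7.33,interpolation=cv2.INTER_CUBIC)
cv2.imwrite("pics/s13.png",np.hstack([a,b])[...,::-1])
# difference in depth vs start outside box/cup/arm
for n,pp,dd in(("top",p,d),("scene",s,ds)):
    z=np.load(n+"0.npz"); D=((z['d']-dd)>.008)&(dd>0)
    D=cv2.morphologyEx(D.astype(np.uint8),cv2.MORPH_OPEN,np.ones((3,3)))
    k,l,st,c=cv2.connectedComponentsWithStats(D)
    P=lambda u,v:pts(bot.camera_model(n),[[u,v]],[dd[int(v),int(u)]])[0].round(3)
    print(n,[(st[i][4],c[i].round().tolist(),P(*c[i]).tolist()) for i in range(1,k) if st[i][4]>8])
E
```

```text
top [(np.int32(138), [327.0, 160.0], [0.619, -0.057, 0.017]), (np.int32(43), [315.0, 155.0], [0.63, -0.03, 0.022]), (np.int32(22296), [443.0, 275.0], [0.428, -0.078, 0.581])]
scene [(np.int32(5051), [361.0, 54.0], [0.45, -0.055, 0.394]), (np.int32(28), [282.0, 174.0], [0.633, -0.038, 0.018]), (np.int32(52), [290.0, 176.0], [0.613, -0.048, 0.019]), (np.int32(18), [297.0, 179.0], [0.594, -0.059, 0.017]), (np.int32(1025), [499.0, 271.0], [0.062, 0.056, 0.243])]
```

View pics/s13.png

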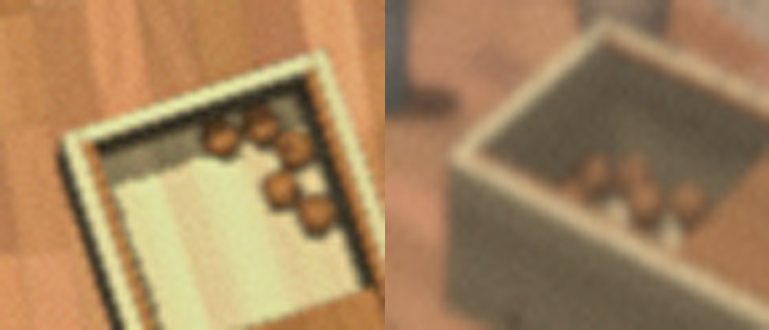

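```bash
python3 - <<'E'
import cv2,numpy as np
a=cv2.imread("pics/s7.png")[130:300,80:360];b=cv2.imread("pics/s8.png")[130:300,80:360]
cv2.imwrite("pics/s14.png",cv2.resize(np.hstack([a,b]),None,fx=1.4,fy=1.4,interpolation=cv2.INTER_CUBIC))
E
```

```text
(no output)
```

View pics/s14.png

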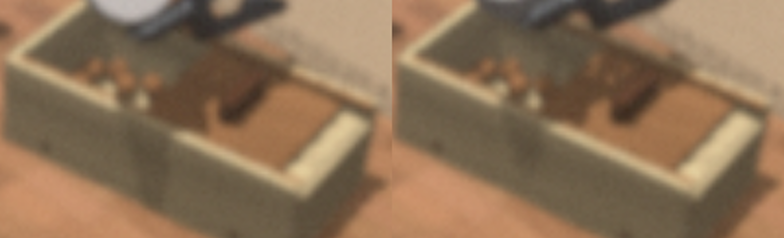

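```bash
python3 - <<'E'
from h import *
from station import bot
p,d=bot.read_camera("scene"); cv2.imwrite("pics/s15.png",cv2.resize(p[60:320,200:512],None,fx=2.5,fy=2.3,interpolation=cv2.INTER_CUBIC)[...,::-1])
p,d=bot.read_camera("top"); cv2.imwrite("pics/s15b.png",cv2.resize(p[80:330,140:512],None,fx=2.1,fy=2.3,interpolation=cv2.INTER_CUBIC)[...,::-1])
E
```

```text
(no output)
```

View pics/s15.png

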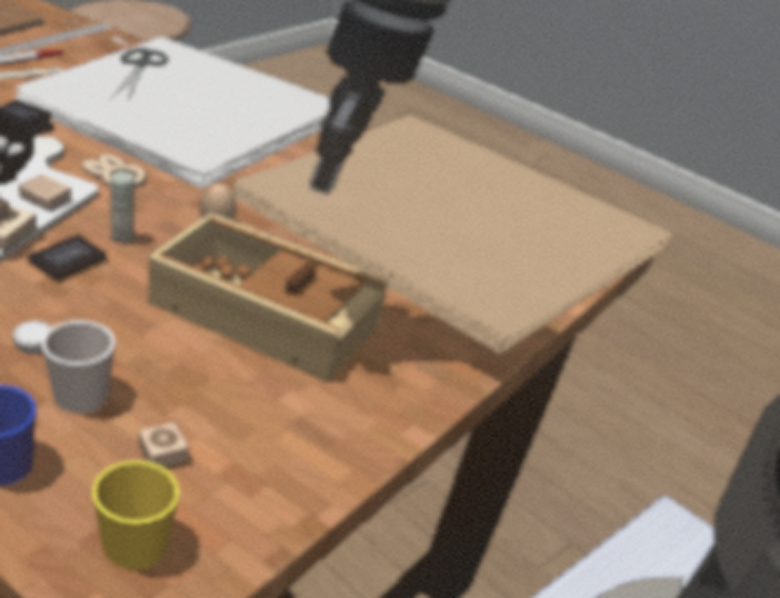

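View pics/s15b.png

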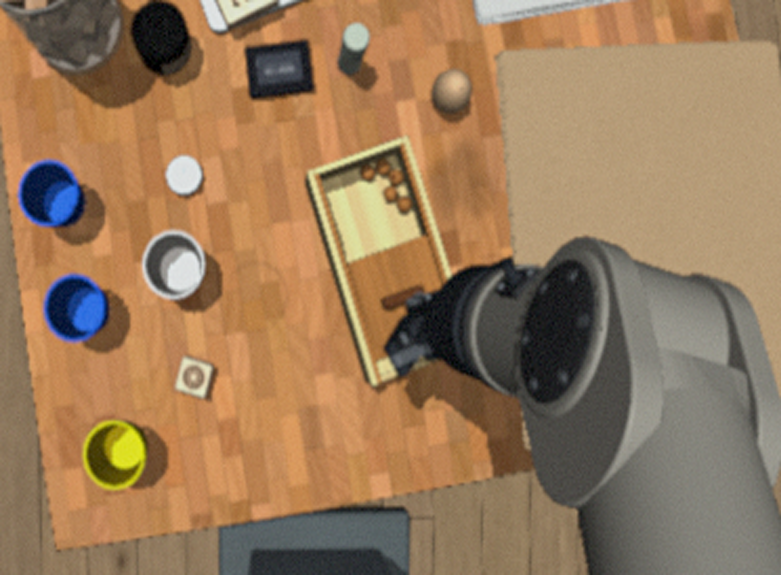

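No stray bead on the table or board, and the cup is empty, so the sixth is most likely under the panel, where the inside is one space. I'll check the strip the arm hides once it has moved. Finish aligning behind the pull.

Request:
step_arm --pt "-0.116 0.036 0.194 0.0091 -0.0064 0.0049" --pt "-0.116 0.036 0.194 0.0091 -0.0064 0.0049" --pt "-0.116 0.036 0.194 0.0091 -0.0064 0.0049" --pt "-0.116 0.036 0.194 0.0091 -0.0064 0.0049"

```text
t: 27.0
eef_pos: [0.4675, -0.0704, 0.1991]
tool_rot: [-0.109, -0.698, -0.11, 0.699]
contact_force: [0.1, 0.3, -0.7]
gripper_width: -0.002
```

```bash
python3 log.py; python3 - <<'E'
from plan_pour import *
c=np.array([.5423,-.0459]);a=np.deg2rad(17.885);e1=np.array([np.cos(a),np.sin(a)])
Rd=pose(17.9,90); p=np.r_[c+e1*-.074,.068]; print(p)
rows(p,Rd,12)
rows(np.r_[c+e1*.03,.068],Rd,1,(p,Rd))
E
```

```text
t 27.0 q [ 3.200e-02  1.840e-01 -1.500e-02  2.058e+00  2.000e-03  9.010e-01
 -1.243e+00] p [ 0.4675 -0.0704  0.1991] F [ 0.1  0.3 -0.7] w -0.002
[[-0.     0.307 -0.952]
 [ 0.001 -0.952 -0.307]
 [-1.    -0.001  0.   ]]
[ 0.47187606 -0.06862595  0.068     ]
12 x [0.2732, -0.0004, -0.0099, -0.0, 0.0, 0.0] deg/row 0.01 mm/row 10.9 total deg 0.1
1 x [0.0, 0.0007, -2.6, 0.0, 0.0, 0.0] deg/row 0.0 mm/row 104.0 total deg 0.0
```

Request:
step_arm --pt "0.41 0 -0.015 0 0 0" --pt "0.41 0 -0.015 0 0 0" --pt "0.41 0 -0.015 0 0 0" --pt "0.41 0 -0.015 0 0 0" --pt "0.41 0 -0.015 0 0 0" --pt "0.41 0 -0.015 0 0 0" --pt "0.41 0 -0.015 0 0 0" --pt "0.41 0 -0.015 0 0 0"

```text
t: 28.0
eef_pos: [0.4725, -0.0684, 0.0673]
tool_rot: [0.11, 0.699, 0.111, -0.698]
contact_force: [-0.6, 0.6, 0.2]
gripper_width: 0.002
```

```bash
python3 log.py; python3 - <<'E'
from h import *
from station import bot
p,d=bot.read_camera("scene"); cv2.imwrite("pics/s16.png",cv2.resize(p[110:240,240:380],None,fx=5,fy=4.5,interpolation=cv2.INTER_CUBIC)[...,::-1])
E
```

```text
t 28.0 q [ 0.031  0.398 -0.02   2.151  0.009  0.592 -1.251] p [ 0.4725 -0.0684  0.0673] F [-0.6  0.6  0.2] w 0.002
[[ 0.     0.309 -0.951]
 [ 0.003 -0.951 -0.309]
 [-1.    -0.002 -0.001]]
```

View pics/s16.png

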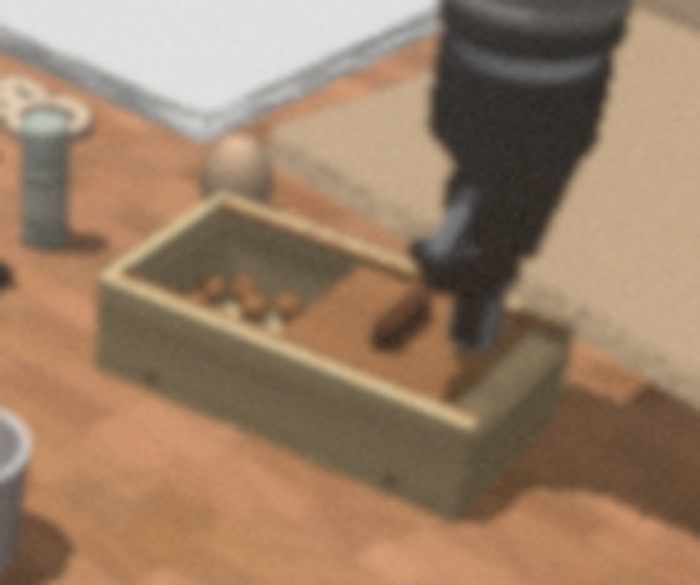

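The fingers stand behind the pull, above the panel. Push.

Request:
step_arm --pt "0 0 -0.25 0 0 0" --pt "0 0 -0.25 0 0 0" --pt "0 0 -0.25 0 0 0" --pt "0 0 -0.25 0 0 0" --pt "0 0 -0.25 0 0 0" --pt "0 0 -0.25 0 0 0" --pt "0 0 -0.25 0 0 0" --pt "0 0 -0.25 0 0 0"

```text
t: 29.05
eef_pos: [0.5492, -0.0434, 0.0681]
tool_rot: [0.11, 0.699, 0.111, -0.698]
contact_force: [-0.8, -2.0, 1.5]
gripper_width: -0.0
```

```bash
python3 log.py; python3 - <<'E'
from h import *
from station import bot
p,d=bot.read_camera("scene"); a=cv2.resize(p[110:240,240:380],None,fx=2.9,fy=2.9,interpolation=cv2.INTER_CUBIC)
p,d=bot.read_camera("top"); b=cv2.resize(p[130:260,270:400],None,fx=2.9,fy=2.9,interpolation=cv2.INTER_CUBIC)
cv2.imwrite("pics/s17.png",np.hstack([a,b])[...,::-1])
E
```

```text
t 29.05 q [-0.021  0.488 -0.016  1.983  0.009  0.669 -1.299] p [ 0.5492 -0.0434  0.0681] F [-0.8 -2.   1.5] w -0.0
[[ 0.001  0.309 -0.951]
 [ 0.002 -0.951 -0.309]
 [-1.    -0.002 -0.001]]
```

View pics/s17.png

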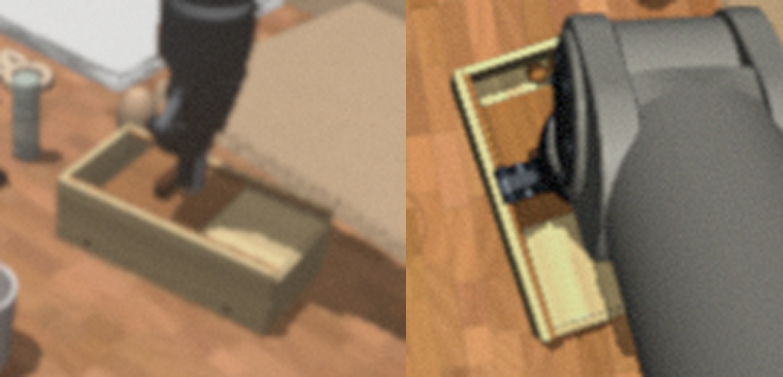

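Request:
step_arm --pt "0 0 -0.15 0 0 0" --pt "0 0 -0.15 0 0 0" --pt "0 0 -0.15 0 0 0"

```text
t: 29.52
eef_pos: [0.5657, -0.0377, 0.068]
tool_rot: [0.11, 0.699, 0.111, -0.698]
contact_force: [-2.2, -0.4, 0.6]
gripper_width: 0.005
```

Request:
step_arm --pt "0 0 -0.05 0 0 0" --pt "0 0 -0.05 0 0 0"

```text
t: 29.78
eef_pos: [0.5695, -0.0365, 0.068]
tool_rot: [0.11, 0.699, 0.111, -0.698]
contact_force: [-2.6, -0.1, 0.6]
gripper_width: -0.003
```

Request:
step_arm --pt "0 0 -0.05 0 0 0" --pt "0 0 0 0 0 0"

```text
t: 30.02
eef_pos: [0.5716, -0.0359, 0.0681]
tool_rot: [0.11, 0.699, 0.111, -0.698]
contact_force: [-0.5, -0.3, -1.3]
gripper_width: -0.002
```

Request:
step_arm --pt "0 0 -0.05 0 0 0" --pt "0 0 -0.04 0 0 0"

```text
t: 30.28
eef_pos: [0.5744, -0.035, 0.0681]
tool_rot: [-0.11, -0.698, -0.111, 0.698]
contact_force: [-5.5, -1.3, 3.3]
gripper_width: 0.002
```

Request:
step_arm --pt "0 0 -0.04 0 0 0" --pt "0 0 -0.04 0 0 0"

```text
t: 30.52
eef_pos: [0.5745, -0.0351, 0.0678]
tool_rot: [-0.11, -0.696, -0.111, 0.701]
contact_force: [-13.8, -3.5, 10.6]
gripper_width: 0.003
```

It stopped hard at box x≈0.034, which is the expected shut position, and the force rose to 14 N. Back off, lift away and inspect.

Request:
step_arm --pt "0 0 0.2 0 0 0" --pt "0 0 0.3 0 0 0" --pt "-0.4 0 0 0 0 0" --pt "-0.6 0 0 0 0 0" --pt "-0.8 0 0 0 0 0" --pt "-0.8 0 0 0 0 0" --pt "-0.8 0 0 0 0 0" --pt "-0.3 0 0 0 0 0"

```text
t: 31.52
eef_pos: [0.5604, -0.0403, 0.2193]
tool_rot: [0.11, 0.701, 0.111, -0.696]
contact_force: [-0.5, 0.8, -1.0]
gripper_width: -0.0
```

Request:
step_arm --pt "0 0.7 0.3 0 0 0" --pt "0 0.8 0.3 0 0 0" --pt "0 0.8 0.3 0 0 0" --pt "0 0.8 0.3 0 0 0" --pt "0 0.8 0.3 0 0 0" --pt "0 0.8 0.3 0 0 0" --pt "0 0.8 0.3 0 0 0" --pt "0 0.8 0.3 0 0 0"

```text
t: 32.52
eef_pos: [0.5452, -0.3107, 0.2152]
tool_rot: [0.11, 0.699, 0.111, -0.698]
contact_force: [0.1, -0.0, -0.6]
gripper_width: -0.003
```

Request:
step_arm --pt "0 0.8 0.2 0 0 0" --pt "0 0.8 0.2 0 0 0" --pt "0 0.8 0.2 0 0 0" --pt "0 0.8 0.2 0 0 0" --pt "0 0.8 0.2 0 0 0" --pt "0 0.5 0.1 0 0 0" --pt "0 0 0 0 0 0"

```text
t: 33.4
eef_pos: [0.5581, -0.4962, 0.2143]
tool_rot: [-0.109, -0.699, -0.11, 0.699]
contact_force: [-0.1, -0.2, 0.0]
gripper_width: 0.002
```

```bash
python3 log.py; python3 - <<'E'
from h import *
from station import bot
p,d=bot.read_camera("scene"); cv2.imwrite("pics/s18.png",cv2.resize(p[90:320,170:450],None,fx=2.8,fy=2.6,interpolation=cv2.INTER_CUBIC)[...,::-1])
p,d=bot.read_camera("top"); cv2.imwrite("pics/s18b.png",cv2.resize(p[80:330,140:440],None,fx=2.6,fy=2.3,interpolation=cv2.INTER_CUBIC)[...,::-1]); np.savez('top18.npz',p=p,d=d)
m=bot.camera_model('top');v,u=np.mgrid[:384,:512];P=pts(m,np.c_[u.ravel(),v.ravel()],d.ravel())
c=np.array([.5423,-.0459]);a=np.deg2rad(17.885);e1=np.array([np.cos(a),np.sin(a)]);e2=np.array([-e1[1],e1[0]])
xy=(P[:,:2]-c)@np.c_[e1,e2]; k=(P[:,2]>.072)&(P[:,2]<.09)&(abs(xy[:,1])<.04)&(abs(xy[:,0])<.1)
print('pull box',k.sum(),xy[k].min(0).round(4),xy[k].max(0).round(4),np.median(xy[k],0).round(4))
k=abs(xy[:,1])<.015
for b in (.084,.088,.092,.096,.1):
    s=k&(abs(xy[:,0]-b)<.002); print(b,np.median(P[s,2]).round(4),P[s,2].min().round(4))
q=(P[:,2]>.06)&(P[:,2]<.09)&(np.hypot(P[:,0]-.539,P[:,1]-.176)<.05)
print('cup rim',cv2.minEnclosingCircle(P[q,:2].astype(np.float32)*1000),P[q,2].min(),np.median(P[q,2]))
q=np.hypot(P[:,0]-.539,P[:,1]-.175)<.015; print('cup floor z',P[q,2].min().round(4),np.median(P[q,2]).round(4),P[q,2].max().round(4))
E
```

```text
t 33.4 q [ 0.558  0.615  0.138  1.377 -0.088  1.157 -0.552] p [ 0.5581 -0.4962  0.2143] F [-0.1 -0.2  0. ] w 0.002
[[-0.     0.307 -0.952]
 [ 0.002 -0.952 -0.307]
 [-1.    -0.002 -0.   ]]
pull box 114 [ 0.044  -0.0224] [0.0557 0.0214] [ 0.0496 -0.    ]
0.084 0.0598 0.0575
0.088 0.0597 0.0548
0.092 0.0601 0.0577
0.096 0.0597 0.0573
0.1 0.0657 0.0538
cup rim ((539.3517456054688, 173.91732788085938), 31.6435546875) 0.06093966393054939 0.07125565103930365
cup floor z 0.0003 0.0052 0.0095
```

View pics/s18.png

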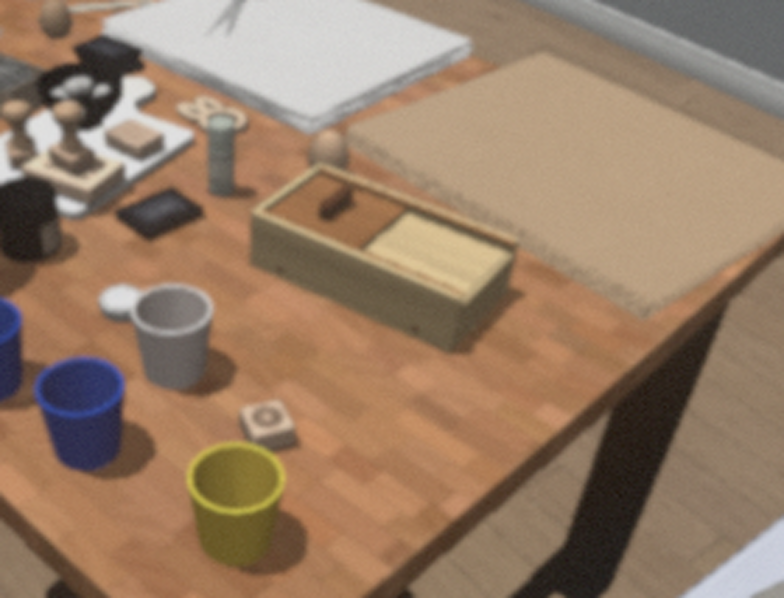

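View pics/s18b.png

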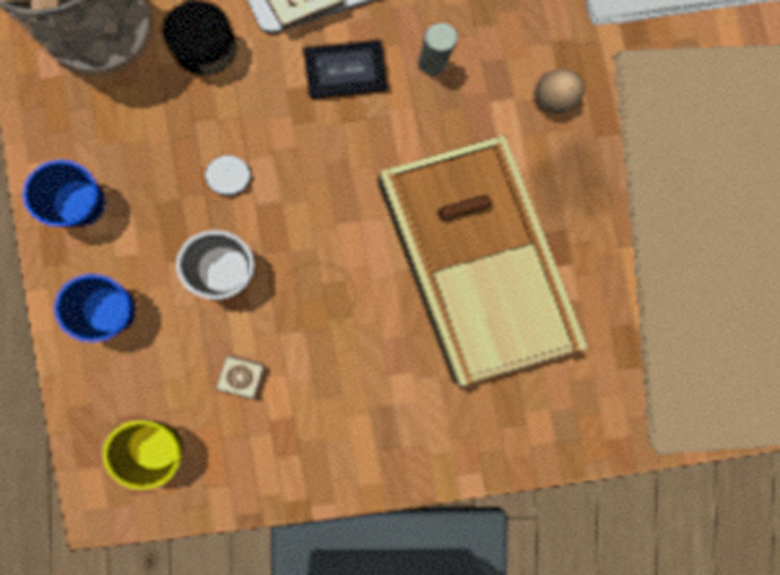

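```bash
python3 - <<'E'
from h import *
from station import bot
for n in("top","scene"):
    p,dd=bot.read_camera(n); z=np.load(n+"0.npz"); m=bot.camera_model(n)
    D=(abs(z['d']-dd)>.007)&(dd>0)&(z['d']>0)
    D=cv2.morphologyEx(D.astype(np.uint8),cv2.MORPH_OPEN,np.ones((3,3)))
    k,l,st,c=cv2.connectedComponentsWithStats(D)
    print(n,[(int(st[i][4]),c[i].round().tolist(),pts(m,[c[i]],[dd[int(c[i][1]),int(c[i][0])]])[0].round(3).tolist()) for i in range(1,k) if st[i][4]>9])
E
```

```text
top [(1598, [317.0, 169.0], [0.591, -0.027, 0.079]), (219, [225.0, 197.0], [0.54, 0.176, 0.006]), (12, [309.0, 202.0], [0.522, -0.011, 0.054]), (127, [332.0, 209.0], [0.507, -0.061, 0.052])]
scene [(13, [307.0, 1.0], [2.432, -1.711, -0.059]), (13, [374.0, 1.0], [2.075, -2.085, -0.02]), (1714, [438.0, 31.0], [0.541, -0.458, 0.36]), (12, [470.0, 0.0], [1.468, -2.392, 0.086]), (12, [238.0, 5.0], [2.453, -1.069, -0.018]), (22, [291.0, 7.0], [2.431, -1.548, -0.086]), (17, [318.0, 7.0], [2.452, -1.85, -0.117]), (12, [330.0, 6.0], [2.448, -1.985, -0.13]), (12, [128.0, 8.0], [2.454, -0.285, 0.069]), (15, [336.0, 9.0], [2.416, -2.03, -0.145]), (19, [355.0, 8.0], [2.247, -2.076, -0.111]), (12, [363.0, 10.0], [2.197, -2.112, -0.115]), (18, [152.0, 12.0], [2.295, -0.371, 0.06]), (20, [258.0, 13.0], [2.44, -1.237, -0.091]), (36, [277.0, 16.0], [2.424, -1.403, -0.131]), (21, [345.0, 13.0], [2.393, -2.112, -0.182]), (28, [327.0, 17.0], [2.445, -1.964, -0.214]), (18, [362.0, 15.0], [2.186, -2.103, -0.155]), (18, [502.0, 16.0], [1.215, -2.414, 0.042]), (36, [303.0, 21.0], [2.442, -1.692, -0.211]), (5
[... 4663 characters left out ...]
695]), (22, [387.0, 115.0], [1.635, -1.93, -0.781]), (25, [393.0, 116.0], [1.61, -1.983, -0.79]), (14, [400.0, 114.0], [1.581, -2.037, -0.78]), (12, [433.0, 116.0], [1.337, -2.094, -0.704]), (15, [426.0, 120.0], [1.378, -2.076, -0.751]), (12, [422.0, 131.0], [1.334, -1.981, -0.794]), (12, [449.0, 136.0], [1.158, -2.07, -0.773]), (18, [463.0, 150.0], [0.995, -2.011, -0.797]), (595, [289.0, 171.0], [0.579, -0.017, 0.07]), (21, [496.0, 163.0], [0.763, -2.042, -0.784]), (12, [482.0, 170.0], [0.78, -1.881, -0.787]), (685, [323.0, 185.0], [0.506, -0.063, 0.052]), (1008, [500.0, 259.0], [0.074, 0.028, 0.238]), (11, [510.0, 278.0], [0.047, 0.052, 0.24]), (421, [504.0, 305.0], [0.034, 0.061, 0.204])]
```

In the work area only the panel and pull, the emptied cup and the arm have changed. The top view shows no new object anywhere on the surface. Hand in.

```bash
python3 -c "
from station import bot
print(bot.hand_in())"
```

```text
the job is handed in; nothing more can be done
None
```

I poured the beads from the white cup through the hatch, stood the empty cup back on its old spot, and pushed the panel shut. I could only confirm five of the six beads by eye. I handed the job in after the arm's last move, at about 33.4 s of the 67 s; `hand_in` reports no verdict.

**Last checks that agreed:**
- **Panel:** the pull bar is centred at box x = 49.6 mm, against about 50 mm expected when shut. The panel level runs up to the frame, and the push stopped there at about 14 N.
- **Cup:** it is upright, with its rim at about 71 mm and its centre within about 1 mm of where it started. Its floor reads empty.
- **Surroundings:** comparing depth images with the start shows that no bystander moved, and there is no stray object on the table.
- **Arm:** it is clear of everything.

**Not confirmed:** after the pour, only five beads were visible in the open hatch. The cup was empty and no bead was found on the table, so I take the sixth to have rolled under the panel or deck inside the box. I never saw it there.

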